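# Unlock the code clamp and line up the encoders for calibration

### The arm

A 7-joint arm with a two-finger parallel gripper is mounted at the origin on a cart in front of the work surface, level with it; the furniture and walls round the work are solid. World frame = base frame: x ahead of the robot, y to its left, z up, the work surface at z = 0. Lengths are in m, angles in rad, forces in N, time in s.
With the tool pointing down it reaches from about 0.425 to 0.925 m from the base axis. Payload 6.8 kg.
Tool frame: the origin (TCP) lies at the very end of the fingers, on their centre line; the grasp point (between the pads) lies bot.hold_point_z behind it (bot.hold_point_z is the distance from the TCP to the grasp point, in m); x points along the fingers, z is the direction in which the jaws open and shut, and the axes are right-handed (so a half turn about x gives the same grasp; the last joint's range is limited). The gripper opens to 85 mm and grips with 20 to 120 N. Pads are 22 mm wide; open, the fingers measure 114 mm over their backs; the gripper's body (76 mm by 85 mm) begins 54 mm behind the grasp point. The pads swing forward as they close: fully open they stand 13 mm farther back than shut.
Start: joints at [-1.444, 0.477, 0.022, 1.555, -0.011, 1.109, -0.083], TCP at [0.157, 0.656, 0.231] pointing down, gripper open.
Joint ranges: [-2.96, 2.96], [-0.34, 2.1], [-1.41, 1.46], [0.24, 2.44], [-1.37, 4.51], [0.17, 1.92], [-2.96, 2.96]. Speed limits (rad/s): [2.39, 2.39, 3.14, 3.14, 3.14, 3.14, 3.14].

### API

Orientations are given as a unit quaternion [w, x, y, z].
In Python, from station import bot gives the robot as it stands.
- The arm moves only by the tool drive_tool, never from a script. Its arguments are lists of equal length, an entry for each row: "slide": the shift along the world's x, y, z in mm, a list of three; "turn": the turn, a rotation vector about the world's x, y, z in rad, a list of three; "gripper": the opening, from 0 (shut) to 1 (fully open). A call has 1 to 10 rows; each row is the pose to reach, as a shift and turn from the pose measured when the call began; what a row does not reach only later rows make up. A row lasts 1/10 s, in which the tool goes at most 50 mm and 8.59 degrees, less where a joint would pass 70% of its speed; a pose out of reach is approached as far as the arm can. A call with a gripper value outside its range is refused whole. The fingers move at their own pace and stop on an object; "squeeze" is the grip in N (left out, the last holds). Time passes only in rows, so rows that repeat a pose let the fingers close. It gives the time, the measured TCP pose, the force and the opening at its end, in the units of the state.
- bot.get_obs(): the state, without advancing time (a new reading comes with each control period).
- bot.read_camera(name): name is "side" or "top"; returns a dict with "color" (480x640x3 uint8, red, green, blue), "fovy" (degrees; the focal length in pixels is half the picture's height over the tangent of half this angle, whatever the lens; pixels are square), "cx", "cy" (the principal point, pixels), "dist_coeffs" ([k1, k2, p1, p2, k3] as OpenCV has them; the pictures are not rectified), "R" (3x3) and "t" (3): a world point X has camera coordinates R X + t. Camera axes: x right, y down, z forward; pixel columns grow to the right and rows downward; lengths in m; the calibration is good to about 2 mm. A picture is of the moment at which its call begins. There is no depth.
- bot.hand_in(): hands the job in, once; it reports no verdict.
The state is a dict: "t": time; "q": joint angles; "joint_vel": joint speeds; "joint_torque": joint torques, N m; "eef_pos": TCP position; "tool_rot": TCP orientation; "contact_force": force on the tool from outside, world axes, zero at the start; "torque": the same for the moment, N m; "gripper_width": opening from 0.0 (shut) to 1.0 (fully open).
Only numpy, scipy, OpenCV 4.12 (cv2) and the standard library are available. Lean on these libraries where they do the work, as an engineer would, in place of code of your own. Each camera call takes 0.05 s, during which the arm holds its last target.

### The job

Turn the three code dials of the clamp until each pointer faces the white pip on its ring; only then slide the jaw open by its post and lift out the encoder. Stand this encoder and every other encoder on the bench upright in the carrier, one to a bay, centred in the circle and with its connector pointing along the bay's line. At the end the jaw is pushed fully shut again, the dials are still on their pips, and the flux bottle has not been knocked over.

Things in the scene. Friction and masses are not known exactly. Their poses are not given: they have to be found in the camera images.
- dial_left_grip (a point): Code dial nearest the robot's left (+y), 75 mm from the next: black skirt 48 mm across (top z 24 mm) with a finger bar on it, 38 long, 12 thick, z 24 to 50 mm. Turns about the vertical, 0.04 N m friction, stays put; stops 3.1 rad either way from clamp +x, so the shorter way to its mark is free. Point: on the axis, z 39 mm; x axis along the bar to the pointer end.
- dial_left_tip (a point): Tip of that dial's pointer: the end of the bar with a white stripe on its top, end face and skirt; 26 mm from the dial's axis.
- mark_left (a point): Code mark for that dial: foot of the one raised white pip (7 x 4 mm, 6 mm high) on the fixed steel ring, 68 mm across, round the dial; 26 mm from the dial's axis, so seen from above the pointer tip meets it when the dial is on its code.
- dial_middle_grip (a point): Code dial in the middle, 75 mm from the next: black skirt 48 mm across (top z 24 mm) with a finger bar on it, 38 long, 12 thick, z 24 to 50 mm. Turns about the vertical, 0.04 N m friction, stays put; stops 3.1 rad either way from clamp +x, so the shorter way to its mark is free. Point: on the axis, z 39 mm; x axis along the bar to the pointer end.
- dial_middle_tip (a point): Tip of that dial's pointer: the end of the bar with a white stripe on its top, end face and skirt; 26 mm from the dial's axis.
- mark_middle (a point): Code mark for that dial: foot of the one raised white pip (7 x 4 mm, 6 mm high) on the fixed steel ring, 68 mm across, round the dial; 26 mm from the dial's axis, so seen from above the pointer tip meets it when the dial is on its code.
- dial_right_grip (a point): Code dial on the robot's right (-y), 75 mm from the next: black skirt 48 mm across (top z 24 mm) with a finger bar on it, 38 long, 12 thick, z 24 to 50 mm. Turns about the vertical, 0.04 N m friction, stays put; stops 3.1 rad either way from clamp +x, so the shorter way to its mark is free. Point: on the axis, z 39 mm; x axis along the bar to the pointer end.
- dial_right_tip (a point): Tip of that dial's pointer: the end of the bar with a white stripe on its top, end face and skirt; 26 mm from the dial's axis.
- mark_right (a point): Code mark for that dial: foot of the one raised white pip (7 x 4 mm, 6 mm high) on the fixed steel ring, 68 mm across, round the dial; 26 mm from the dial's axis, so seen from above the pointer tip meets it when the dial is on its code.
- jaw (a joint): Sliding jaw of the vise on the far half of the code clamp (fixed grey plate 170 x 230 x 14 mm, dials on its near half): 0 = shut against its stop, 0.036 m = fully open; slides along the clamp's -y, friction 2.5 N plus some damping, stays where left. Shut, its 6 mm lip covers the edge of the clamped encoder's flange (jaw top z 32 mm): open it over 8 mm to lift the encoder.
- jaw_post (a point): Grip post of the sliding jaw: upright dark steel pin 14 mm across, z 28 to 56 mm, on the jaw's tail; this point is on its axis at z 42 mm. With the jaw shut it is 70 mm from the clamped encoder's axis. Axes as the clamp's: x away from the robot, y left along the row of dials, turned with the clamp. The jaw opens towards -y; the fixed jaw (top z 32 mm) is on the encoder's +y side.
- enc_a_mid (a point): Encoder in the clamp at the start: upright steel cylinder 32 mm across, 44 mm high (shaft stub to 50), on a round flange 48 mm across, 8 thick; 0.15 kg. Black connector at one side, 14 wide, 22 to 34 mm above the foot, out to 30 mm from the axis. Point: on the axis, 22 mm above the foot; x axis to the connector, z up. Grasp the cylinder above the flange, along this y.
- enc_a_plug (a point): Middle of the outer face of that encoder's connector, 30 mm from its axis and 28 mm above its foot.
- enc_b_mid (a point): Encoder on the bench at the start; may be absent: upright steel cylinder 32 mm across, 44 mm high (shaft stub to 50), on a round flange 48 mm across, 8 thick; 0.15 kg. Black connector at one side, 14 wide, 22 to 34 mm above the foot, out to 30 mm from the axis. Point: on the axis, 22 mm above the foot; x axis to the connector, z up. Grasp the cylinder above the flange, along this y.
- enc_b_plug (a point): Middle of the outer face of that encoder's connector, 30 mm from its axis and 28 mm above its foot.
- enc_c_mid (a point): Encoder on the bench at the start; may be absent: upright steel cylinder 32 mm across, 44 mm high (shaft stub to 50), on a round flange 48 mm across, 8 thick; 0.15 kg. Black connector at one side, 14 wide, 22 to 34 mm above the foot, out to 30 mm from the axis. Point: on the axis, 22 mm above the foot; x axis to the connector, z up. Grasp the cylinder above the flange, along this y.
- enc_c_plug (a point): Middle of the outer face of that encoder's connector, 30 mm from its axis and 28 mm above its foot.
- enc_d_mid (a point): Encoder on the bench (enc_d on the 2 mm mat) at the start; may be absent: upright steel cylinder 32 mm across, 44 mm high (shaft stub to 50), on a round flange 48 mm across, 8 thick; 0.15 kg. Black connector at one side, 14 wide, 22 to 34 mm above the foot, out to 30 mm from the axis. Point: on the axis, 22 mm above the foot; x axis to the connector, z up. Grasp the cylinder above the flange, along this y.
- enc_d_plug (a point): Middle of the outer face of that encoder's connector, 30 mm from its axis and 28 mm above its foot.
- bay1 (a point): Centre of bay 1 on the carrier's top face, z 8 mm. Carrier: fixed grey plate 100 x 300 x 8 mm, four bays 75 mm apart along its y (bay 1 on the robot's right, bay 4 on its left); each an engraved circle 55 mm across, no recess, with one dark 10 mm line running out of it along +y (robot's left). An encoder's x axis must lie along this y.
- bay2 (a point): Centre of bay 2 on the carrier's top face, z 8 mm. Carrier: fixed grey plate 100 x 300 x 8 mm, four bays 75 mm apart along its y (bay 1 on the robot's right, bay 4 on its left); each an engraved circle 55 mm across, no recess, with one dark 10 mm line running out of it along +y (robot's left). An encoder's x axis must lie along this y.
- bay3 (a point): Centre of bay 3 on the carrier's top face, z 8 mm. Carrier: fixed grey plate 100 x 300 x 8 mm, four bays 75 mm apart along its y (bay 1 on the robot's right, bay 4 on its left); each an engraved circle 55 mm across, no recess, with one dark 10 mm line running out of it along +y (robot's left). An encoder's x axis must lie along this y.
- bay4 (a point): Centre of bay 4 on the carrier's top face, z 8 mm. Carrier: fixed grey plate 100 x 300 x 8 mm, four bays 75 mm apart along its y (bay 1 on the robot's right, bay 4 on its left); each an engraved circle 55 mm across, no recess, with one dark 10 mm line running out of it along +y (robot's left). An encoder's x axis must lie along this y.
- flux_bottle: Bystander: white flux bottle 41 mm across, 89 mm high, standing behind the clamp on the 2 mm bench mat; origin at the centre of its foot, z axis up. Loose.
Things that resemble listed ones, but are neither listed nor needed, are in the scene too. What is shaped like the part that bears enc_a_mid but brown is not meant. What is shaped like the part that bears enc_b_mid but brown is not meant.

How it is judged:
On the way, in this order (a step that is already met when the one before it is completed fails the run):
1. all three dials stand on their pips, the jaw not yet opened (horizontal distance between dial_left_tip and mark_left below 0.0045 m and horizontal distance between dial_middle_tip and mark_middle below 0.0045 m and horizontal distance between dial_right_tip and mark_right below 0.0045 m), for 0.2 s.
2. the jaw is open (value of joint jaw above 0.015 m), for 0.2 s.
3. the clamped encoder is lifted out of the clamp (height (world z) of enc_a_mid above 0.058 m), for 0.1 s.
At the end, for the whole second after the job is handed in: Every pointer tip within 4.5 mm (10 degrees) of its pip's foot seen from above; jaw within 4 mm of shut; every encoder present stands upright (0.1 rad) on the carrier within 8 mm of a bay's centre, its connector along the bay's line within 0.2 rad; flux bottle upright (all of step 1 and value of joint jaw below 0.004 m and ((horizontal distance between enc_a_mid and bay1 below 0.008 m and y of enc_a_plug in the frame of bay1 above 0.018 m and angle between the x axis of enc_a_mid and the y axis of bay1, either way round below 0.2 rad) or (horizontal distance between enc_a_mid and bay2 below 0.008 m and y of enc_a_plug in the frame of bay2 above 0.018 m and angle between the x axis of enc_a_mid and the y axis of bay2, either way round below 0.2 rad) or (horizontal distance between enc_a_mid and bay3 below 0.008 m and y of enc_a_plug in the frame of bay3 above 0.018 m and angle between the x axis of enc_a_mid and the y axis of bay3, either way round below 0.2 rad) or (horizontal distance between enc_a_mid and bay4 below 0.008 m and y of enc_a_plug in the frame of bay4 above 0.018 m and angle between the x axis of enc_a_mid and the y axis of bay4, either way round below 0.2 rad)) and ((horizontal distance between enc_b_mid and bay1 below 0.008 m and y of enc_b_plug in the frame of bay1 above 0.018 m and angle between the x axis of enc_b_mid and the y axis of bay1, either way round below 0.2 rad) or (horizontal distance between enc_b_mid and bay2 below 0.008 m and y of enc_b_plug in the frame of bay2 above 0.018 m and angle between the x axis of enc_b_mid and the y axis of bay2, either way round below 0.2 rad) or (horizontal distance between enc_b_mid and bay3 below 0.008 m and y of enc_b_plug in the frame of bay3 above 0.018 m and angle between the x axis of enc_b_mid and the y axis of bay3, either way round below 0.2 rad) or (horizontal distance between enc_b_mid and bay4 below 0.008 m and y of enc_b_plug in the frame of bay4 above 0.018 m and angle between the x axis of enc_b_mid and the y axis of bay4, either way round below 0.2 rad)) and ((horizontal distance between enc_c_mid and bay1 below 0.008 m and y of enc_c_plug in the frame of bay1 above 0.018 m and angle between the x axis of enc_c_mid and the y axis of bay1, either way round below 0.2 rad) or (horizontal distance between enc_c_mid and bay2 below 0.008 m and y of enc_c_plug in the frame of bay2 above 0.018 m and angle between the x axis of enc_c_mid and the y axis of bay2, either way round below 0.2 rad) or (horizontal distance between enc_c_mid and bay3 below 0.008 m and y of enc_c_plug in the frame of bay3 above 0.018 m and angle between the x axis of enc_c_mid and the y axis of bay3, either way round below 0.2 rad) or (horizontal distance between enc_c_mid and bay4 below 0.008 m and y of enc_c_plug in the frame of bay4 above 0.018 m and angle between the x axis of enc_c_mid and the y axis of bay4, either way round below 0.2 rad)) and ((horizontal distance between enc_d_mid and bay1 below 0.008 m and y of enc_d_plug in the frame of bay1 above 0.018 m and angle between the x axis of enc_d_mid and the y axis of bay1, either way round below 0.2 rad) or (horizontal distance between enc_d_mid and bay2 below 0.008 m and y of enc_d_plug in the frame of bay2 above 0.018 m and angle between the x axis of enc_d_mid and the y axis of bay2, either way round below 0.2 rad) or (horizontal distance between enc_d_mid and bay3 below 0.008 m and y of enc_d_plug in the frame of bay3 above 0.018 m and angle between the x axis of enc_d_mid and the y axis of bay3, either way round below 0.2 rad) or (horizontal distance between enc_d_mid and bay4 below 0.008 m and y of enc_d_plug in the frame of bay4 above 0.018 m and angle between the x axis of enc_d_mid and the y axis of bay4, either way round below 0.2 rad)) and angle between each of enc_a_mid, enc_b_mid, enc_c_mid, enc_d_mid's own z axis and vertical below 0.1 rad and height (world z) of each of enc_a_mid, enc_b_mid, enc_c_mid, enc_d_mid below 0.04 m and angle between flux_bottle's own z axis and vertical below 0.3 rad); the robot touches nothing.
It fails at once if the jaw is opened while the encoder is still in it and a dial is off its pip (value of joint jaw above 0.006 m and not (horizontal distance between dial_left_tip and mark_left below 0.0045 m and horizontal distance between dial_middle_tip and mark_middle below 0.0045 m and horizontal distance between dial_right_tip and mark_right below 0.0045 m) and horizontal distance between enc_a_mid and jaw_post below 0.112 m and height (world z) of enc_a_mid below 0.045 m).
It fails at once if the flux bottle is knocked over (angle between flux_bottle's own z axis and vertical above 0.6 rad).
Of enc_b, enc_c, enc_d only 2 to 3 are there at a start; the rules pass over those that are not, and their reading is None.
At some moment in a run one of enc_b, enc_c, enc_d may be knocked a few centimetres aside while the robot is not near it.
It also fails if it takes over 210 s, if anything falls off the work surface, if the arm or the gripper's body presses on something with over 40 N, if the wrist force passes 120 N, or if a joint passes its speed limit or range.

## Working session

There is one attempt and no reset: what is moved stays moved. The work goes in short steps, Python scripts to look and compute and a tool call to move; the robot and the scene stay as the last step left them, time stands still between calls to the robot, and variables do not carry over. Pictures are saved under pics/ and viewed, and the job is handed in when it is done.

Besides the shell and the picture viewer there is one more tool, called after ">>>" as a command line: name --argument value ..., lists and objects as JSON in quotes. drive_tool: Moves the arm, as the interface text tells. Its arguments: {"type":"object","properties":{"slide":{"type":"array"},"turn":{"type":"array"},"gripper":{"type":"array"},"squeeze":{"type":"number"}},"required":["slide","turn","gripper"]}

```bash
ls -la; mkdir -p pics
python3 - <<'E'
from station import bot
import cv2,numpy as np
o=bot.get_obs(); print({k:np.round(v,3).tolist() for k,v in o.items()}, bot.hold_point_z)
for n in("side","top"):
    c=bot.read_camera(n)
    cv2.imwrite(f"pics/{n}0.png",c["color"][:,:,::-1])
    print(n,c["fovy"],c["cx"],c["cy"],c["dist_coeffs"],np.round(c["R"],4).tolist(),np.round(c["t"],4), "pos",-np.array(c["R"]).T@np.array(c["t"]))
E
```

```text
total 12
drwxr-xr-x  3 agent agent 4096 Dec  6 14:37 .
drwxr-xr-x 23 root  root  4096 Dec  6 14:37 ..
drwxr-xr-x  2 agent agent 4096 Dec  6 14:37 pics
{'t': 0.0, 'q': [-1.444, 0.478, 0.022, 1.556, -0.012, 1.109, -0.083], 'joint_vel': [-0.001, -0.0, -0.001, 0.0, -0.0, -0.001, 0.0], 'joint_torque': [-0.0, -59.645, 1.608, -28.121, 0.012, 0.009, 0.0], 'eef_pos': [0.157, 0.656, 0.23], 'tool_rot': [0.555, -0.438, 0.556, 0.438], 'contact_force': [0.438, -0.051, -0.198], 'torque': [0.009, -0.039, -0.05], 'gripper_width': 0.999} 0.0187
side 57.73731044875958 319.8325947934472 235.91371991988703 [-0.01675637  0.          0.          0.          0.        ] [[-0.9861, -0.166, 0.0058], [-0.1104, 0.629, -0.7696], [0.1241, -0.7595, -0.6386]] [0.5976 0.107  0.9917] pos [0.47800612 0.78505404 0.71213977]
top 48.10714429233724 321.3715387042502 233.19325802248608 [0.04175197 0.         0.         0.         0.        ] [[0.0174, -0.9998, 0.0031], [-0.998, -0.0175, -0.0608], [0.0608, -0.0021, -0.9981]] [-0.0064  0.5849  1.5803] pos [0.48768039 0.00715834 1.61291234]
```

View pics/side0.png

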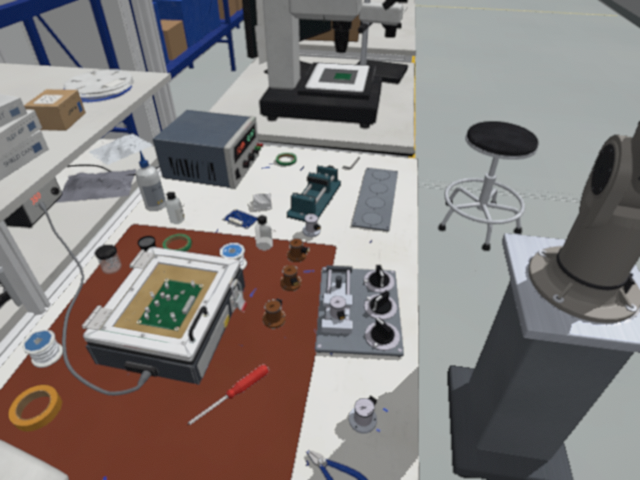

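View pics/top0.png

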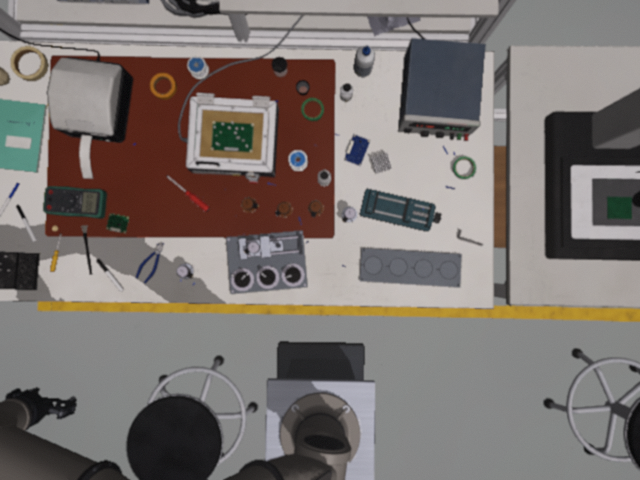

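Run:
```python
import cv2
s=cv2.imread("pics/side0.png"); t=cv2.imread("pics/top0.png")
cv2.imwrite("pics/c1.png",cv2.resize(s[190:450,240:420],None,fx=3,fy=3,interpolation=cv2.INTER_CUBIC)[:600] if 0 else cv2.resize(s[240:440,250:420],None,fx=3,fy=3,interpolation=cv2.INTER_CUBIC))
cv2.imwrite("pics/c2.png",cv2.resize(t[160:310,160:360],None,fx=4,fy=4,interpolation=cv2.INTER_CUBIC))
cv2.imwrite("pics/c3.png",cv2.resize(s[150:270,230:420],None,fx=4,fy=4,interpolation=cv2.INTER_CUBIC))
```

```text
(no output)
```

View pics/c1.png

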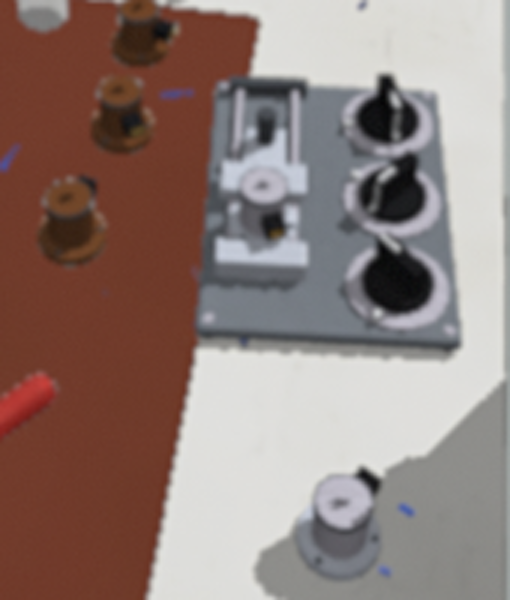

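View pics/c2.png

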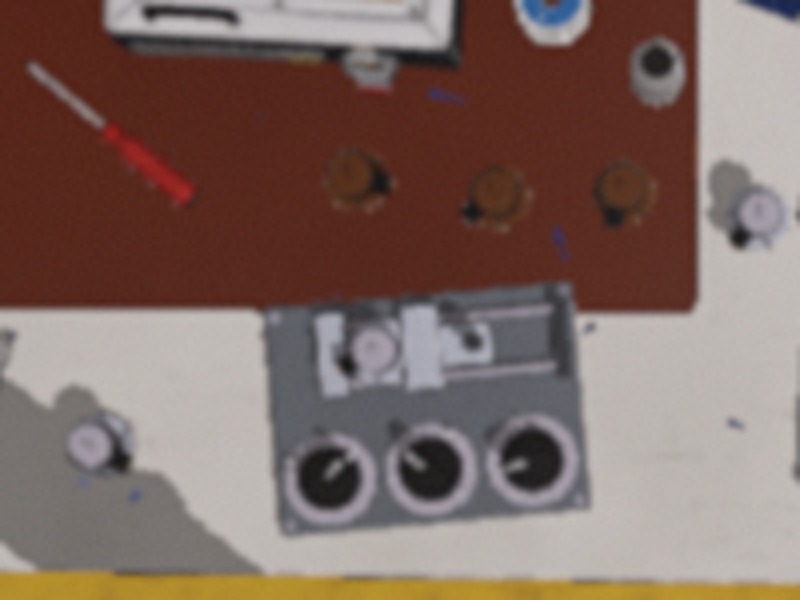

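View pics/c3.png

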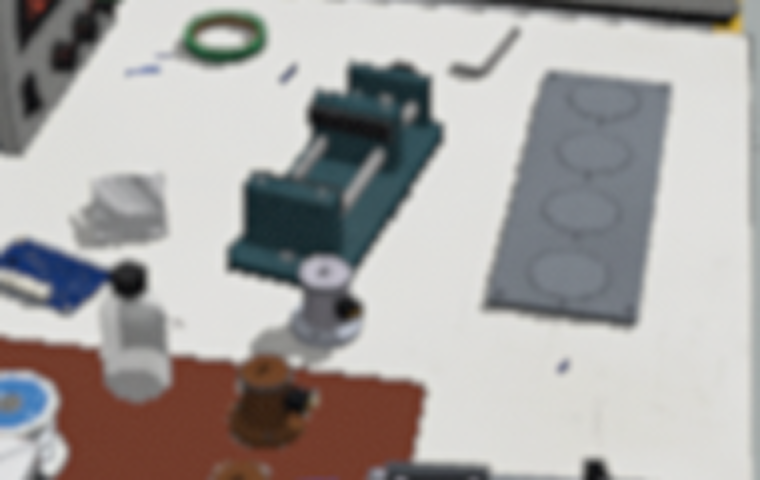

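```bash
cat > h.py <<'E'
import numpy as np,cv2
from station import bot
class Cam:
    def __init__(s,name,n=1):
        ims=[]
        for i in range(n):
            c=bot.read_camera(name); ims.append(c["color"][:,:,::-1].astype(np.float32))
        s.img=np.mean(ims,0); s.im8=np.clip(s.img,0,255).astype(np.uint8)
        f=240/np.tan(np.radians(c["fovy"])/2)
        s.K=np.array([[f,0,c["cx"]],[0,f,c["cy"]],[0,0,1]]); s.d=np.array(c["dist_coeffs"],float)
        s.R=np.array(c["R"]); s.t=np.array(c["t"]); s.pos=-s.R.T@s.t
    def ray(s,p):
        p=np.atleast_2d(np.array(p,float))
        u=cv2.undistortPoints(p[:,None],s.K,s.d)[:,0]
        d=np.c_[u,np.ones(len(u))]@s.R
        return d
    def plane(s,p,z):
        d=s.ray(p); return (s.pos+d*((z-s.pos[2])/d[:,2])[:,None])
    def proj(s,X):
        X=np.atleast_2d(np.array(X,float))
        return cv2.projectPoints(X,cv2.Rodrigues(s.R)[0],s.t,s.K,s.d)[0][:,0]
    def crop(s,fn,x0,y0,x1,y1,k,con=None):
        c=s.img[y0:y1,x0:x1]
        if con: c=(c-con[0])*255/(con[1]-con[0])
        cv2.imwrite(fn,cv2.resize(np.clip(c,0,255).astype(np.uint8),None,fx=k,fy=k,interpolation=cv2.INTER_CUBIC))
def tri(a,pa,b,pb):
    d1=a.ray(pa)[0];d2=b.ray(pb)[0];d1/=np.linalg.norm(d1);d2/=np.linalg.norm(d2)
    A=np.c_[d1,-d2];s=np.linalg.lstsq(A,b.pos-a.pos,rcond=None)[0]
    p=a.pos+s[0]*d1;q=b.pos+s[1]*d2
    return (p+q)/2,np.linalg.norm(p-q)
E
python3 - <<'E'
from h import *
S=Cam("side",4);T=Cam("top",4)
S.crop("pics/d1.png",335,258,410,358,6)
T.crop("pics/d2.png",225,230,312,296,9)
E
```

```text
(no output)
```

View pics/d1.png

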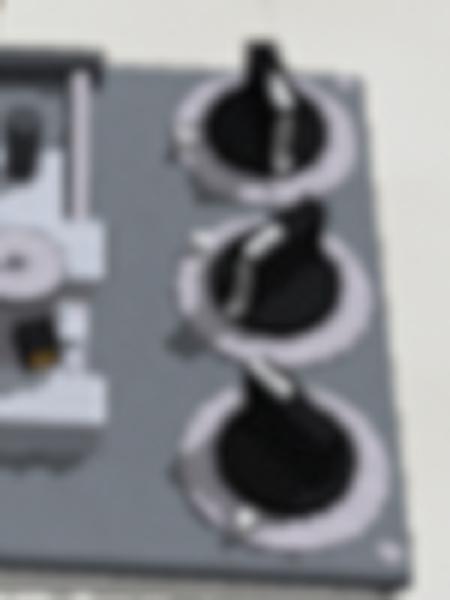

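View pics/d2.png

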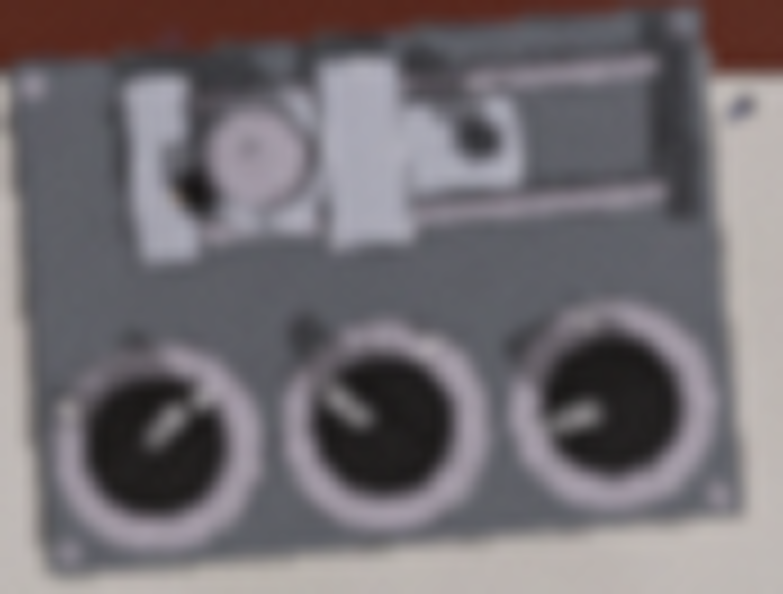

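Run:
```python
from h import *
from scipy.spatial.transform import Rotation as Ro
o=bot.get_obs();w,x,y,z=o["tool_rot"];print(Ro.from_quat([x,y,z,w]).as_matrix().round(3))
S=Cam("side",4);T=Cam("top",4)
np.savez("ims.npz",S=S.img,T=T.img)
c=np.array([[226.1,237.8],[302.8,231.1],[307.8,287.2],[231.1,293.9]])
P=T.plane(c,.014);print(P.round(4)); print([np.linalg.norm(P[i]-P[i-1]) for i in range(4)])
# rings: bright non-sat mask in plate
hsv=cv2.cvtColor(T.im8,cv2.COLOR_BGR2HSV)
print(hsv[268:276,236:262,2])
```

```text
[[-0.    -0.973  0.233]
 [-0.     0.233  0.973]
 [-1.     0.    -0.   ]]
[[0.5665 0.2867 0.014 ]
 [0.5904 0.0593 0.014 ]
 [0.4243 0.0412 0.014 ]
 [0.4009 0.2672 0.014 ]]
[np.float64(0.16666882405775554), np.float64(0.22869962924260545), np.float64(0.16706451283695584), np.float64(0.22717882265251044)]
[[102 100  91  85  85  91 107 121 125 120 111 106 105 102 102 102 100 102
  101 100  93  79  68  70  80  92]
 [104 104 103 100  98 101 116 136 149 149 140 129 122 111 103 101 100  99
  100  98  96  85  76  81  93 101]
 [108 106 105 101 101 101 108 125 144 155 155 152 148 133 112 102  98  99
   98  98  95  91  91  95 101  99]
 [110 103  97  88  85  83  84  92 111 127 138 151 161 152 130 110 101  97
   99  98  95 100 113 109 104  95]
 [105  89  76  62  54  51  48  51  60  77 103 139 163 163 149 128 108  99
   98  99 102 119 134 119 103  95]
 [ 87  62  48  38  32  29  29  30  35  52  92 136 159 162 159 148 125 107
   98 100 114 138 142 116  95 103]
 [ 60  40  31  30  27  29  30  46  59  65  96 129 135 143 158 160 144 119
  102 103 125 152 149 111  80 100]
 [ 43  31  28  30  28  31  51  85 104  88  80  88  86 113 152 167 157 132
  106 103 127 155 148 106  62  68]]
```

```bash
cat >> h.py <<'E'
from scipy.ndimage import map_coordinates
from scipy.optimize import least_squares
def samp(cam,X,ch=None):
    p=cam.proj(X); g=cam.img if ch is None else cam.img[:,:,ch:ch+1]
    return np.stack([map_coordinates(g[:,:,k],[p[:,1],p[:,0]],order=1) for k in range(g.shape[2])],-1)
def ringfit(cam,c,z,r0=.026,r1=.042,sign=-1,n=90,R=.034,free=False):
    rs=np.arange(r0,r1,.0005);pts=[]
    for a in np.arange(n)*2*np.pi/n:
        X=np.c_[c[0]+rs*np.cos(a),c[1]+rs*np.sin(a),np.full(len(rs),z)]
        v=samp(cam,X).mean(1); g=sign*np.gradient(np.convolve(np.pad(v,2,mode='edge'),np.ones(5)/5,'valid'))
        i=g.argmax()
        if g[i]>1.0: pts.append(X[i,:2])
    pts=np.array(pts)
    f=(lambda q:np.hypot(*(pts-q[:2]).T)-q[2]) if free else (lambda q:np.hypot(*(pts-q[:2]).T)-R)
    s=least_squares(f,list(c)+([R] if free else []),loss='soft_l1',f_scale=.0015)
    return s.x,np.abs(s.fun).mean(),len(pts)
E
python3 - <<'E'
from h import *
S=Cam("side",4);T=Cam("top",4)
for p in [(242,279),(267.4,277),(293.2,274.8)]:
    c=T.plane([p],.016)[0,:2]
    for z in(.014,.018):
        a=ringfit(T,c,z,free=True)[0];b=ringfit(S,a[:2],z,free=True)
        a2=ringfit(T,a[:2],z,free=True);b2=ringfit(S,b[0][:2],z,free=True)
        print(z,a2[0].round(4),round(a2[1],5),a2[2],b2[0].round(4),round(b2[1],5),b2[2])
E
```

```text
0.014 [0.4447 0.2363 0.0339] 0.00052 87 [0.4419 0.2343 0.0341] 0.00065 83
0.018 [0.4447 0.2357 0.0338] 0.00053 87 [0.4421 0.2374 0.0339] 0.00069 83
0.014 [0.4527 0.1613 0.0337] 0.00056 90 [0.4501 0.1601 0.0339] 0.0012 84
0.018 [0.4528 0.1609 0.0336] 0.00053 90 [0.4503 0.1635 0.0338] 0.00114 84
0.014 [0.4609 0.0868 0.0336] 0.00061 90 [0.4581 0.0851 0.034 ] 0.00088 80
0.018 [0.4609 0.0866 0.0335] 0.00058 90 [0.4582 0.0891 0.0337] 0.0009 80
```

Run:
```python
from h import *
S=Cam("side",6);T=Cam("top",6)
C={'T':[(.4447,.2360),(.4528,.1611),(.4609,.0867)],'S':[(.4420,.2358),(.4502,.1617),(.4581,.087)]}
an=np.radians(np.arange(-180,180,6))
for k,cam in(('T',T),('S',S)):
  for j,c in enumerate(C[k]):
    acc=[]
    for r in np.arange(.025,.0335,.001):
        X=np.c_[c[0]+r*np.cos(an),c[1]+r*np.sin(an),np.full(len(an),.020)]
        acc.append(samp(cam,X))
    acc=np.array(acc) # r,ang,bgr
    pk=(acc[:,:,1]-.5*(acc[:,:,0]+acc[:,:,2]))
    print(k,j)
    br=acc.mean(2)
    print(' '.join(f"{int(np.degrees(a))}:{int(v)}/{int(w)}" for a,v,w in zip(an,br.max(0),(pk*(br>120)-99*(br<=120)).max(0))))
```

```text
T 0
-180:157/-6 -174:156/-6 -168:157/-7 -162:157/-7 -156:158/-7 -150:158/-7 -144:156/-6 -138:156/-7 -132:158/-6 -126:157/-7 -119:157/-7 -114:157/-7 -108:157/-8 -102:157/-7 -96:158/-7 -90:159/-7 -84:160/-7 -78:161/-7 -72:159/-8 -66:159/-8 -59:156/-8 -54:154/-7 -48:157/-6 -42:159/-6 -36:156/-6 -29:148/-7 -24:149/-7 -18:150/-7 -12:144/-7 -6:132/-6 0:114/-99 6:99/-99 12:98/-99 18:99/-99 24:101/-99 29:103/-99 36:106/-99 42:113/-99 48:114/-99 54:105/-99 59:110/-99 66:130/-3 72:135/-4 78:135/-6 84:146/-6 90:150/-6 96:151/-6 102:152/-6 108:152/-6 114:153/-6 119:152/-6 126:152/-6 132:153/-5 138:155/-6 144:154/-6 150:154/-7 156:155/-6 162:154/-7 168:158/-6 174:160/-6
T 1
-180:158/-7 -174:158/-7 -168:158/-7 -162:157/-7 -156:158/-7 -150:153/-7 -144:154/-7 -138:156/-6 -132:159/-7 -126:159/-7 -119:155/-7 -114:155/-7 -108:156/-7 -102:159/-7 -96:161/-7 -90:161/-7 -84:159/-7 -78:159/-7 -72:158/-7 -66:157/-7 -59:160/-7 -54:159/-7 -48:161/-7 -42:157/-7 -36:155/-6 -29:157/-5 -24:157/-5 -18:148/-6 -12:144/-6 -6:146/-8 0:147/-7 6:143/-7 12:138/-6 18:134/-7 24:126/-7 29:110/-99 36:99/-99 42:97/-99 48:98/-9
[... 2159 characters left out ...]
5 156:189/-5 162:189/-5 168:189/-5 174:189/-5
S 2
-180:187/-4 -174:186/-4 -168:184/-3 -162:184/-3 -156:180/-3 -150:177/-2 -144:170/-2 -138:164/-2 -132:154/-2 -126:151/-1 -119:153/-1 -114:163/-1 -108:167/0 -102:147/0 -96:142/0 -90:96/-99 -84:39/-99 -78:40/-99 -72:124/0 -66:182/0 -59:179/0 -54:163/0 -48:158/-2 -42:167/-2 -36:173/-3 -29:177/-3 -24:178/-3 -18:179/-4 -12:182/-4 -6:184/-4 0:174/-4 6:166/-4 12:170/-3 18:167/-1 24:148/-1 29:134/-2 36:139/-4 42:129/-4 48:120/-4 54:119/-99 59:119/-99 66:117/-99 72:118/-99 78:143/-4 84:167/-4 90:167/-4 96:161/-5 102:175/-5 108:182/-3 114:178/-4 119:177/-5 126:183/-5 132:183/-5 138:187/-5 144:190/-5 150:192/-6 156:191/-5 162:189/-5 168:188/-5 174:187/-5
```

Run:
```python
from h import *
S=Cam("side",6);T=Cam("top",6)
C={'T':[(.4447,.2360),(.4528,.1611),(.4609,.0867)],'S':[(.4420,.2358),(.4502,.1617),(.4581,.087)]}
ang0=[68,-28,18]
for j in range(3):
  px={}
  for k,cam in(('T',T),('S',S)):
    c=C[k][j];a=np.radians(ang0[j])
    p=cam.proj([[c[0]+.029*np.cos(a),c[1]+.029*np.sin(a),.020]])[0]
    x0,y0=np.round(p).astype(int); h=4
    im=cam.img[y0-h:y0+h+1,x0-h:x0+h+1]; b=im.mean(2); pk=im[:,:,1]-.5*(im[:,:,0]+im[:,:,2])
    w=np.clip(pk+(4 if k=='S' else 6),0,None)*(b>110)
    yy,xx=np.mgrid[y0-h:y0+h+1,x0-h:x0+h+1]
    print(k,j,(x0,y0)); print(np.round(pk).astype(int)); print(b.astype(int))
    if 1:
      q=np.array([(w*xx).sum()/w.sum(),(w*yy).sum()/w.sum()]);px[k]=q
      X=cam.plane([q],.020)[0]; d=X[:2]-c; print(q.round(2),'r',np.hypot(*d).round(4),'ang',np.degrees(np.arctan2(d[1],d[0])).round(1))
  print(tri(T,px['T'],S,px['S']))
S.crop("pics/e1.png",355,260,405,355,6)
```

```text
T 0 (np.int64(233), np.int64(275))
[[-2 -2 -3 -3 -4 -5 -6 -6 -6]
 [-2 -3 -3 -3 -5 -7 -7 -7 -5]
 [-2 -2 -3 -4 -6 -7 -6 -6 -4]
 [-2 -2 -4 -4 -5 -6 -5 -4 -2]
 [-2 -3 -4 -4 -4 -5 -4 -2 -1]
 [-2 -3 -5 -5 -5 -4 -2 -1 -1]
 [-2 -4 -6 -7 -6 -5 -2  0  0]
 [-2 -4 -7 -9 -8 -6 -2 -1 -1]
 [-2 -4 -7 -9 -8 -6 -2  0 -1]]
[[ 93  94  96  96  98 106 111 107 100]
 [ 93  91  90  95 104 114 116 102  86]
 [ 93  85  86  95 103 107 102  83  61]
 [ 91  87 100 116 111  97  82  59  39]
 [ 91  91 115 138 123  91  63  41  28]
 [ 91  92 116 138 123  83  49  31  28]
 [ 92  95 117 136 123  80  42  28  28]
 [ 96 101 126 146 131  84  41  26  28]
 [101 103 130 151 137  85  39  27  28]]
[232.01 275.05] r 0.0314 ang 67.9
S 0 (np.int64(376), np.int64(344))
[[-4 -3 -2 -2 -1 -1  0  0 -1]
 [-4 -4 -4 -2 -1  0 -1 -1  0]
 [-5 -5 -4 -2 -1 -1 -1  0  0]
 [-5 -5 -3 -1 -1 -1 -2 -2 -2]
 [-6 -4 -3 -1 -1 -2 -3 -4 -3]
 [-5 -4 -2 -1 -1 -2 -5 -6 -5]
 [-3 -4 -2 -1 -3 -5 -6 -7 -7]
 [-2 -2 -2 -2 -4 -6 -6 -7 -7]
 [-1 -1 -1 -2 -4 -5 -6 -6 -7]]
[[104  79  51  29  17  14  15  17  18]
 [118 103  83  63  42  24  16  14  16]
 [125 117 116 118 101  6
[... 2673 characters left out ...]
2 -5 -6 -6 -6 -4 -3 -2]
 [-1 -3 -5 -6 -6 -5 -3 -2  0]
 [-1 -2 -4 -4 -3 -4 -3 -2  0]
 [-1 -2 -2 -2 -2 -2 -2 -2  0]
 [-1 -1 -1 -1 -1 -2 -2 -2 -1]
 [-1 -1 -1 -2 -3 -3 -4 -4 -2]
 [-1 -1 -2 -4 -4 -4 -4 -4 -3]
 [-1 -1 -2 -4 -5 -5 -5 -5 -4]]
[[124 128 146 173 187 179 146  96  49]
 [124 130 152 174 179 162 121  70  30]
 [122 129 153 167 163 140  99  52  22]
 [120 125 153 170 165 139  95  49  21]
 [119 119 146 172 172 145 101  55  24]
 [118 109 127 152 155 136 101  62  29]
 [116 100 108 129 134 124 106  79  47]
 [109  92 102 129 137 128 117 100  70]
 [106  92 102 130 142 134 124 113  90]]
[363.73 279.63] r 0.034 ang 13.7
(array([0.49116186, 0.09590709, 0.02083943]), np.float64(9.489667521650134e-05))
```

Run:
```python
from h import *
S=Cam("side",1);T=Cam("top",1)
C=[(.4420,.2358),(.4502,.1617),(.4581,.087)]
for c,q in zip(C,[(375.3,344),(368.8,297.3),(365.3,280)]):
  for z in(.019,.022):
    d=S.plane([q],z)[0,:2]-c; print(z,np.hypot(*d).round(4),np.degrees(np.arctan2(d[1],d[0])).round(1))
T.crop("pics/f1.png",228,262,305,295,10)
S.crop("pics/f2.png",358,265,402,352,6)
S.crop("pics/f3.png",400,0,401,1,1)
```

```text
0.019 0.0297 66.9
0.022 0.0319 68.3
0.019 0.0306 -33.4
0.022 0.0292 -28.8
0.019 0.0305 14.5
0.022 0.0313 19.8
```

View pics/f1.png

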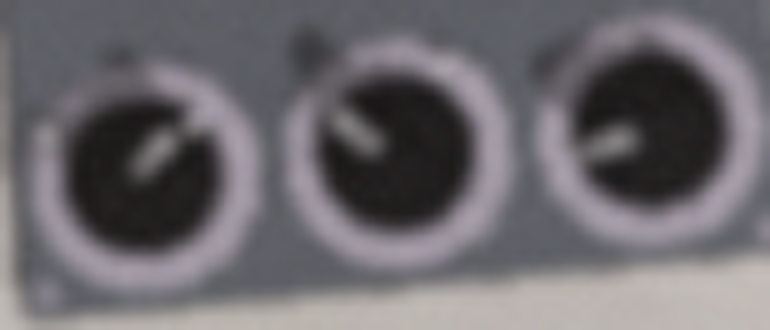

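View pics/f2.png

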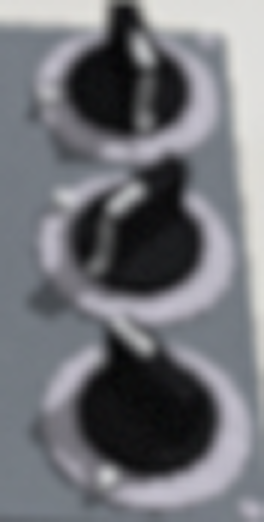

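Run:
```python
from h import *
S=Cam("side",10);T=Cam("top",10)
a=cv2.resize(T.img[258:290,278:308],None,fx=12,fy=12,interpolation=cv2.INTER_CUBIC)
b=cv2.resize(S.img[265:295,355:400],None,fx=9,fy=12,interpolation=cv2.INTER_CUBIC)
print(a.shape,b.shape)
b=np.vstack([b,np.zeros((a.shape[0]-b.shape[0],b.shape[1],3))])
cv2.imwrite("pics/g1.png",np.clip((np.hstack([a,b])-20)*1.3,0,255).astype(np.uint8))
```

```text
(384, 360, 3) (360, 405, 3)
```

View pics/g1.png

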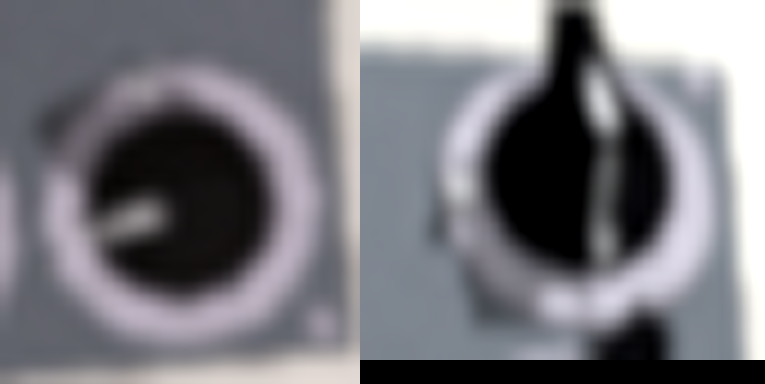

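>>> drive_tool --slide '[[30, -40, 0], [57, -84, 0], [86, -126, 0], [114, -168, 0], [143, -210, 0], [172, -252, 0], [200, -294, 0], [229, -336, 0], [258, -378, 0], [286, -420, 0]]' --turn '[[0, 0, -0.1], [0, 0, -0.2], [0, 0, -0.3], [0, 0, -0.4], [0, 0, -0.5], [0, 0, -0.58], [0, 0, -0.58], [0, 0, -0.58], [0, 0, -0.58], [0, 0, -0.58]]' --gripper '[0.4, 0.4, 0.4, 0.4, 0.4, 0.4, 0.4, 0.4, 0.4, 0.4]' --squeeze 30

```text
t: 4.6
eef_pos: [0.4394, 0.2417, 0.2318]
tool_rot: [0.658, -0.261, 0.657, 0.261]
contact_force: [1.6, 0.7, 0.5]
gripper_width: 0.402
```

>>> drive_tool --slide '[[4, -6, -45], [4, -6, -90], [4, -6, -130], [4, -6, -150], [4, -6, -150], [4, -6, -150]]' --turn '[[0, 0, 0], [0, 0, 0], [0, 0, 0], [0, 0, 0], [0, 0, 0], [0, 0, 0]]' --gripper '[0.4, 0.4, 0.4, 0.4, 0.4, 0.4]'

```text
t: 5.2
eef_pos: [0.4438, 0.2358, 0.0823]
tool_rot: [0.658, -0.261, 0.657, 0.261]
contact_force: [-0.7, 0.4, 0.3]
gripper_width: 0.398
```

```bash
cat > look.py <<'E'
import sys
from h import *
# look.py tag sx0 sy0 sx1 sy1 sk [tx0 ty0 tx1 ty1 tk]
a=sys.argv[2:]; v=list(map(int,a))
o=bot.get_obs();w,x,y,z=o["tool_rot"]
from scipy.spatial.transform import Rotation as Ro
M=Ro.from_quat([x,y,z,w]).as_matrix()
print("t",round(o["t"],2),"tcp",np.round(o["eef_pos"],4),"yaw_z",np.degrees(np.arctan2(M[1,2],M[0,2])).round(2),"tilt",np.degrees(np.arccos(-M[2,0])).round(2),"F",np.round(o["contact_force"],1),"g",round(o["gripper_width"],3),"q",np.round(o["q"],2))
S=Cam("side",1);T=Cam("top",1)
S.crop(f"pics/{sys.argv[1]}_s.png",*v[:5])
if len(v)>5:T.crop(f"pics/{sys.argv[1]}_t.png",*v[5:10])
E
python3 look.py l1 330 230 430 370 4 215 220 320 300 7
```

```text
t 5.2 tcp [0.4438 0.2358 0.0823] yaw_z 43.32 tilt 0.08 F [-0.7  0.4  0.3] g 0.398 q [-0.85  0.42  0.29  2.1  -0.2   0.65  0.33]
```

View pics/l1_s.png

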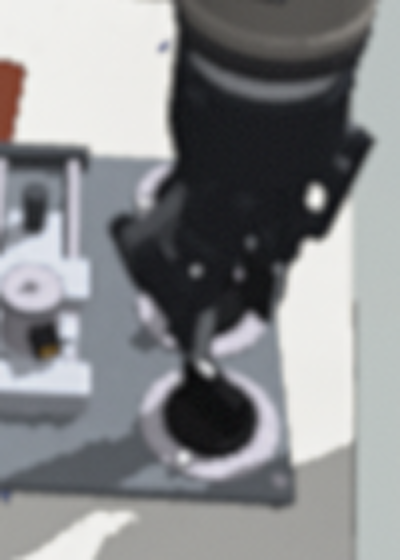

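View pics/l1_t.png

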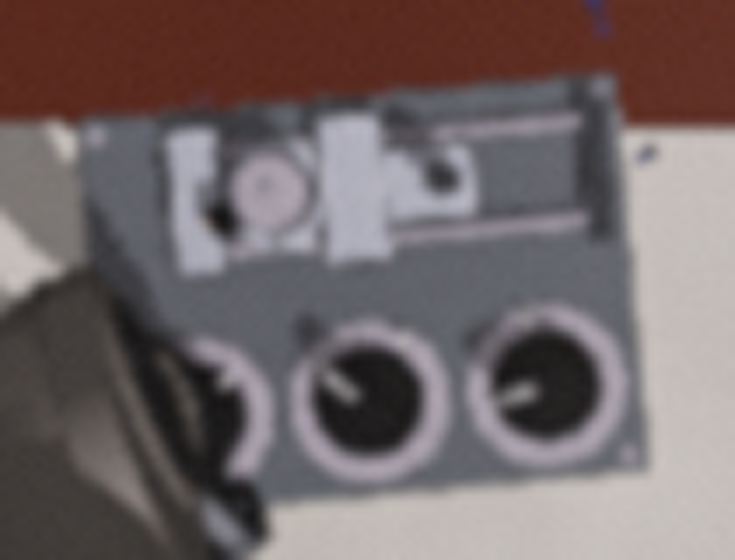

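>>> drive_tool --slide '[[0, 0, -30], [0, 0, -54], [0, 0, -54], [0, 0, -54], [0, 0, -54], [0, 0, -54], [0, 0, -54], [0, 0, -54], [0, 0, -54]]' --turn '[[0, 0, 0], [0, 0, 0], [0, 0, 0], [0, 0, 0], [0, 0, 0], [0, 0, 0], [0, 0, 0], [0, 0, 0], [0, 0, 0]]' --gripper '[0.4, 0.4, 0.4, 0.0, 0.0, 0.0, 0.0, 0.0, 0.0]' --squeeze 30

```text
t: 6.2
eef_pos: [0.4447, 0.2366, 0.0308]
tool_rot: [0.659, -0.26, 0.656, 0.262]
contact_force: [-3.1, -1.2, 8.1]
gripper_width: 0.133
```

```bash
python3 look.py l2 330 230 430 370 4
```

```text
t 6.2 tcp [0.4447 0.2366 0.0308] yaw_z 43.33 tilt 0.29 F [-3.1 -1.2  8.1] g 0.133 q [-0.81  0.51  0.25  2.13 -0.24  0.53  0.37]
```

View pics/l2_s.png

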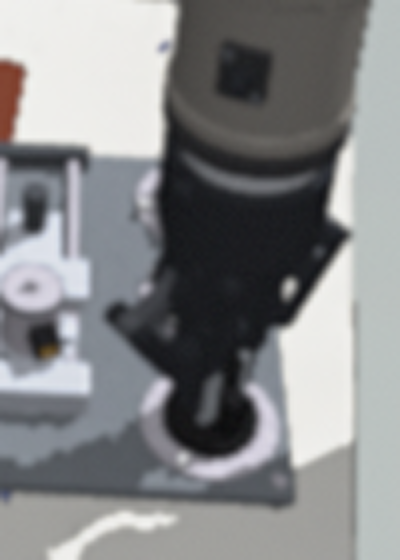

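>>> drive_tool --slide '[[0, 0, 1], [0, 0, 1], [0, 0, 1], [0, 0, 1], [0, 0, 1], [0, 0, 1], [0, 0, 1], [0, 0, 1], [0, 0, 1], [0, 0, 1]]' --turn '[[0, 0, 0.06], [0, 0, 0.2], [0, 0, 0.34], [0, 0, 0.48], [0, 0, 0.6], [0, 0, 0.72], [0, 0, 0.84], [0, 0, 0.94], [0, 0, 1.0], [0, 0, 1.0]]' --gripper '[0, 0, 0, 0, 0, 0, 0, 0, 0, 0]'

```text
t: 7.3
eef_pos: [0.445, 0.2377, 0.0314]
tool_rot: [0.453, -0.543, 0.449, 0.546]
contact_force: [3.1, 6.3, -22.6]
gripper_width: 0.131
```

>>> drive_tool --slide '[[0, 0, -1], [0, -1, -1], [0, -1, -1], [0, -1, -1], [0, -1, -1], [0, -1, -1], [0, -1, -1], [0, -1, -1], [0, -1, -1], [0, -1, -1]]' --turn '[[0, 0, 0.12], [0, 0, 0.24], [0, 0, 0.36], [0, 0, 0.48], [0, 0, 0.6], [0, 0, 0.72], [0, 0, 0.84], [0, 0, 0.94], [0, 0, 1.0], [0, 0, 1.0]]' --gripper '[0, 0, 0, 0, 0, 0, 0, 0, 0, 0]'

```text
t: 8.3
eef_pos: [0.4443, 0.2388, 0.0312]
tool_rot: [0.135, -0.692, 0.132, 0.697]
contact_force: [-4.4, 6.1, -3.4]
gripper_width: 0.131
```

```bash
python3 look.py l3 330 230 430 370 4 215 220 320 300 7
```

```text
t 8.3 tcp [0.4443 0.2388 0.0312] yaw_z 158.26 tilt 0.45 F [-4.4  6.1 -3.4] g 0.131 q [-0.38  0.51 -0.28  2.09  0.24  0.57  1.93]
```

View pics/l3_s.png

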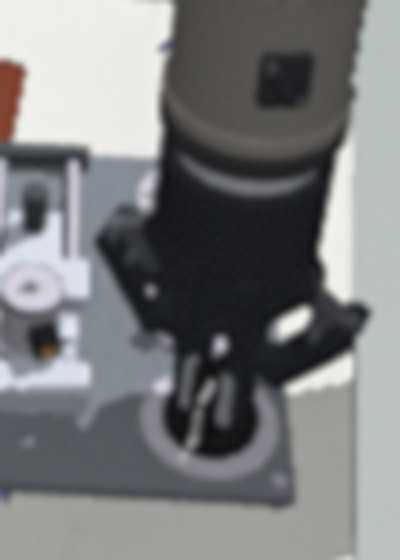

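>>> drive_tool --slide '[[0, 0, 0], [0, 0, 0], [0, 0, 0], [0, 0, 40], [0, 0, 60], [3, -30, 60], [7, -77, 60], [7, -77, 60], [7, -77, 30], [7, -77, 30]]' --turn '[[0, 0, 0], [0, 0, 0], [0, 0, 0], [0, 0, 0], [0, 0, 0], [0, 0, -0.12], [0, 0, -0.24], [0, 0, -0.35], [0, 0, -0.35], [0, 0, -0.35]]' --gripper '[0.4, 0.4, 0.4, 0.4, 0.4, 0.4, 0.4, 0.4, 0.4, 0.4]'

```text
t: 9.4
eef_pos: [0.4499, 0.1602, 0.0595]
tool_rot: [0.254, -0.658, 0.252, 0.663]
contact_force: [-0.1, -0.1, -0.0]
gripper_width: 0.4
```

```bash
python3 look.py m1 330 230 430 370 4 215 220 320 300 7
```

```text
t 9.4 tcp [0.4499 0.1602 0.0595] yaw_z 138.06 tilt 0.45 F [-0.1 -0.1 -0. ] g 0.4 q [-0.29  0.42 -0.22  2.14  0.15  0.6   1.8 ]
```

View pics/m1_s.png

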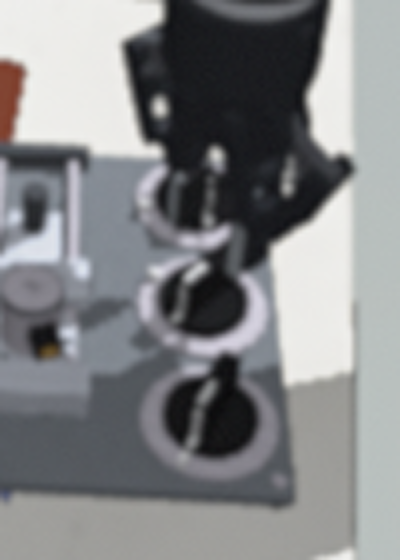

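View pics/m1_t.png

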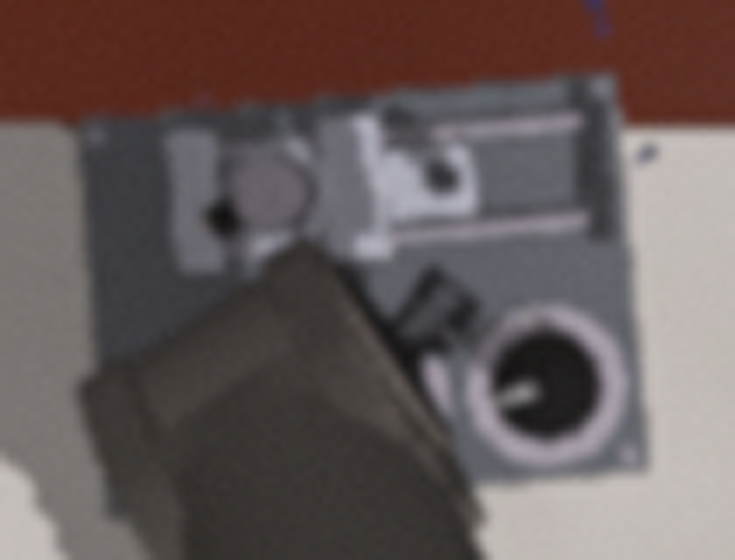

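>>> drive_tool --slide '[[2, 1, -15], [2, 1, -28], [2, 1, -28], [2, 1, -28], [2, 1, -28], [2, 1, -28], [2, 1, -28], [2, 1, -28]]' --turn '[[0, 0, 0], [0, 0, 0], [0, 0, 0], [0, 0, 0], [0, 0, 0], [0, 0, 0], [0, 0, 0], [0, 0, 0]]' --gripper '[0.4, 0.4, 0.0, 0.0, 0.0, 0.0, 0.0, 0.0]'

```text
t: 10.3
eef_pos: [0.4518, 0.163, 0.0327]
tool_rot: [0.254, -0.658, 0.251, 0.663]
contact_force: [-1.6, 4.9, -17.3]
gripper_width: 0.135
```

>>> drive_tool --slide '[[0, 0, 0], [0, 0, 0], [0, 0, 0], [0, 0, 0], [0, 0, 0], [0, 0, 0], [0, 0, 0], [0, 0, 0], [0, 0, 0], [0, 0, 0]]' --turn '[[0, 0, -0.06], [0, 0, -0.2], [0, 0, -0.34], [0, 0, -0.48], [0, 0, -0.6], [0, 0, -0.72], [0, 0, -0.84], [0, 0, -0.94], [0, 0, -1.0], [0, 0, -1.0]]' --gripper '[0, 0, 0, 0, 0, 0, 0, 0, 0, 0]'

```text
t: 11.3
eef_pos: [0.4518, 0.1629, 0.0326]
tool_rot: [0.541, -0.457, 0.536, 0.46]
contact_force: [0.8, 2.0, -12.4]
gripper_width: 0.132
```

>>> drive_tool --slide '[[0, 0, 0], [0, 0, 0], [0, 0, 0], [0, 0, 0], [0, 0, 0]]' --turn '[[0, 0, -0.12], [0, 0, -0.24], [0, 0, -0.33], [0, 0, -0.33], [0, 0, -0.33]]' --gripper '[0, 0, 0, 0, 0]'

```text
t: 11.8
eef_pos: [0.4518, 0.1627, 0.0326]
tool_rot: [0.608, -0.364, 0.603, 0.366]
contact_force: [1.3, 1.8, -11.5]
gripper_width: 0.132
```

```bash
python3 look.py m2 330 230 430 370 4 215 220 320 300 7
```

```text
t 11.8 tcp [0.4518 0.1627 0.0326] yaw_z 62.15 tilt 0.47 F [  1.3   1.8 -11.5] g 0.132 q [-0.59  0.47  0.15  2.17 -0.15  0.5   0.75]
```

View pics/m2_s.png

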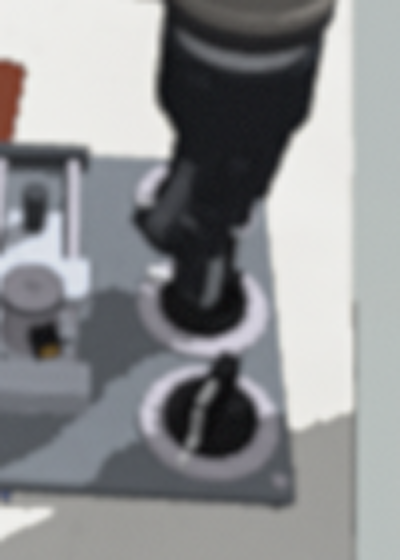

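>>> drive_tool --slide '[[0, 0, 0], [0, 0, 0], [0, 0, 0], [0, 0, 40], [0, 0, 50], [4, -35, 50], [8, -75, 50], [8, -75, 50], [8, -75, 50], [8, -75, 30]]' --turn '[[0, 0, 0], [0, 0, 0], [0, 0, 0], [0, 0, 0], [0, 0, -0.1], [0, 0, -0.24], [0, 0, -0.38], [0, 0, -0.52], [0, 0, -0.66], [0, 0, -0.8]]' --gripper '[0.4, 0.4, 0.4, 0.4, 0.4, 0.4, 0.4, 0.4, 0.4, 0.4]'

```text
t: 12.9
eef_pos: [0.4622, 0.0879, 0.0646]
tool_rot: [0.705, -0.097, 0.695, 0.098]
contact_force: [-0.4, 0.3, -0.1]
gripper_width: 0.401
```

```bash
python3 look.py r1 330 230 430 370 4 215 220 320 300 7
```

```text
t 12.9 tcp [0.4622 0.0879 0.0646] yaw_z 15.88 tilt 0.8 F [-0.4  0.3 -0.1] g 0.401 q [-0.63  0.41  0.38  2.2  -0.28  0.56  0.23]
```

View pics/r1_s.png

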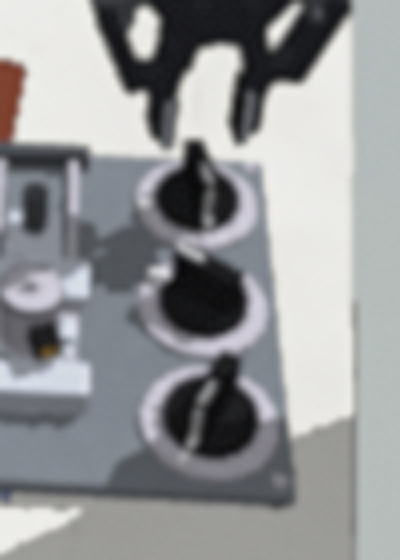

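View pics/r1_t.png

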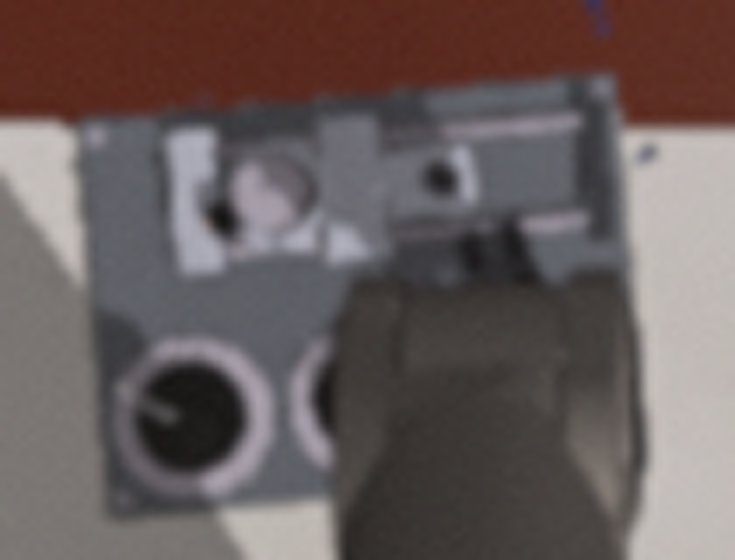

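>>> drive_tool --slide '[[-2, 0, -18], [-2, 0, -32], [-2, 0, -32], [-2, 0, -32], [-2, 0, -32], [-2, 0, -32], [-2, 0, -32], [-2, 0, -32]]' --turn '[[0, 0, 0], [0, 0, 0], [0, 0, 0], [0, 0, 0], [0, 0, 0], [0, 0, 0], [0, 0, 0], [0, 0, 0]]' --gripper '[0.4, 0.4, 0.0, 0.0, 0.0, 0.0, 0.0, 0.0]'

```text
t: 13.8
eef_pos: [0.4596, 0.0881, 0.0305]
tool_rot: [0.704, -0.101, 0.696, 0.1]
contact_force: [8.2, 0.6, -16.7]
gripper_width: 0.13
```

>>> drive_tool --slide '[[0, 0, 0], [0, 0, 0], [0, 0, 0], [0, 0, 0], [0, 0, 0], [0, 0, 0], [0, 0, 0], [0, 0, 0], [0, 0, 0], [0, 0, 0]]' --turn '[[0, 0, -0.06], [0, 0, -0.2], [0, 0, -0.34], [0, 0, -0.48], [0, 0, -0.6], [0, 0, -0.72], [0, 0, -0.84], [0, 0, -0.94], [0, 0, -1.0], [0, 0, -1.0]]' --gripper '[0, 0, 0, 0, 0, 0, 0, 0, 0, 0]'

```text
t: 14.8
eef_pos: [0.4595, 0.0882, 0.0306]
tool_rot: [0.666, 0.244, 0.659, -0.249]
contact_force: [3.6, -1.6, -17.8]
gripper_width: 0.13
```

>>> drive_tool --slide '[[0, 0, 0], [0, 0, 0], [0, 0, 0], [0, 0, 0], [0, 0, 0], [0, 0, 0], [0, 0, 0]]' --turn '[[0, 0, -0.12], [0, 0, -0.24], [0, 0, -0.36], [0, 0, -0.48], [0, 0, -0.53], [0, 0, -0.53], [0, 0, -0.53]]' --gripper '[0, 0, 0, 0, 0, 0, 0]'

```text
t: 15.5
eef_pos: [0.4594, 0.0883, 0.0306]
tool_rot: [0.578, 0.407, 0.573, -0.414]
contact_force: [3.8, -1.8, -17.5]
gripper_width: 0.131
```

```bash
python3 look.py r2 330 230 430 370 4 215 220 320 300 7
```

```text
t 15.5 tcp [0.4594 0.0883 0.0306] yaw_z -71.01 tilt 0.66 F [  3.8  -1.8 -17.5] g 0.131 q [-0.92  0.59  0.75  2.22 -0.73  0.59 -0.86]
```

View pics/r2_s.png

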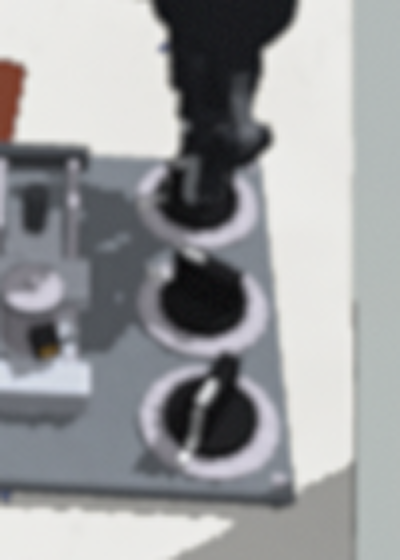

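>>> drive_tool --slide '[[0, 0, 0], [0, 0, 0], [0, 0, 0], [0, 0, 40], [0, 0, 80], [10, -40, 100], [20, -90, 110], [20, -140, 110], [20, -190, 110], [20, -190, 110]]' --turn '[[0, 0, 0], [0, 0, 0], [0, 0, 0], [0, 0, 0], [0, 0, 0], [0, 0, 0], [0, 0, -0.1], [0, 0, -0.22], [0, 0, -0.22], [0, 0, -0.22]]' --gripper '[0.4, 0.4, 0.4, 0.4, 0.4, 0.4, 0.4, 0.4, 0.4, 0.4]'

```text
t: 16.6
eef_pos: [0.4785, -0.1096, 0.142]
tool_rot: [0.528, 0.471, 0.521, -0.478]
contact_force: [-0.6, 0.3, -0.1]
gripper_width: 0.402
```

```bash
python3 look.py v1 335 258 410 358 6 225 230 312 296 9
python3 - <<'E'
from h import *
S=Cam("side",1);T=Cam("top",1)
cv2.imwrite("pics/v1S.png",S.im8);cv2.imwrite("pics/v1T.png",T.im8)
E
```

```text
t 16.6 tcp [ 0.4785 -0.1096  0.142 ] yaw_z -84.33 tilt 0.79 F [-0.6  0.3 -0.1] g 0.402 q [-0.71  0.47  1.03  2.12 -0.53  0.84 -0.83]
```

View pics/v1_s.png

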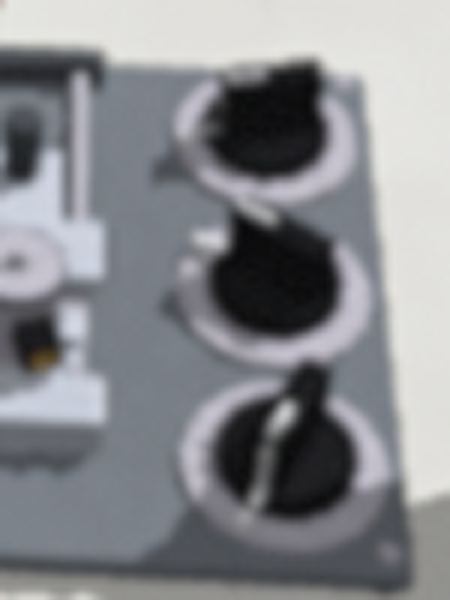

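View pics/v1_t.png

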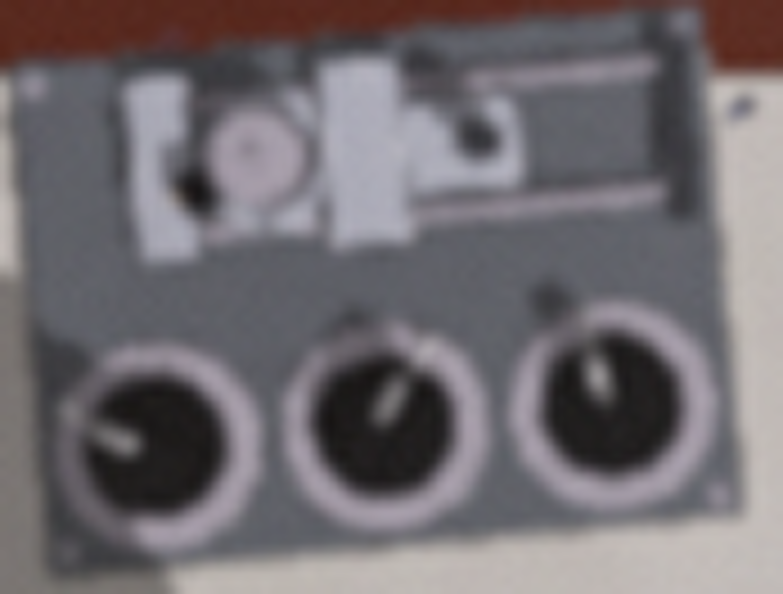

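View pics/v1T.png

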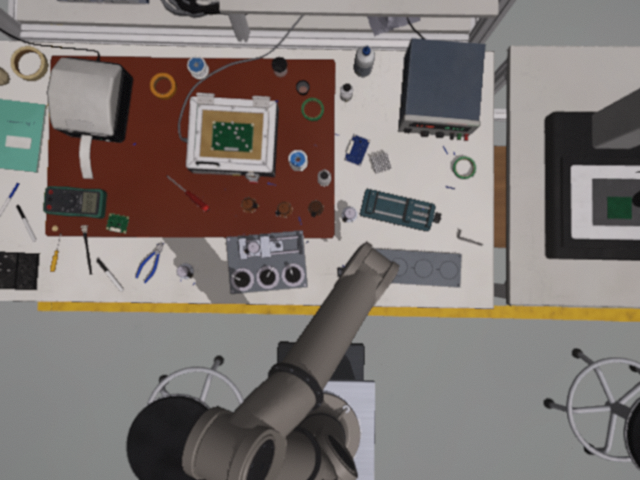

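Run:
```python
from h import *
S=Cam("side",4);T=Cam("top",4)
def m(name,tp,z0):
    for z in (z0-.004,z0,z0+.004):
        c=T.plane([tp],z)[0,:2]
        for i in range(2): a=ringfit(T,c,z,.010,.022,-1,60,.016); c=a[0][:2]
        # side start from the top position
        b=ringfit(S,c,z,.010,.022,-1,60,.016)
        b=ringfit(S,b[0][:2],z,.010,.022,-1,60,.016)
        print(name,z,a[0].round(4),round(a[1],5),a[2],b[0].round(4),round(b[1],5),b[2])
m('a',(253.3,247.2),.058)
m('left',(182.7,270.8),.044)
m('right',(349.8,213),.044)
np.savez("ims2.npz",S=S.img,T=T.img)
a=cv2.resize(T.img[255:287,168:203],None,fx=10,fy=10,interpolation=cv2.INTER_CUBIC)
b=cv2.resize(T.img[200:232,333:368],None,fx=10,fy=10,interpolation=cv2.INTER_CUBIC)
cv2.imwrite("pics/k1.png",np.hstack([a,b]))
a=cv2.resize(S.img[385:440,340:390],None,fx=8,fy=8,interpolation=cv2.INTER_CUBIC)
b=cv2.resize(S.img[200:255,288:338],None,fx=8,fy=8,interpolation=cv2.INTER_CUBIC)
cv2.imwrite("pics/k2.png",np.hstack([a,b]))
```

```text
a 0.054000000000000006 [0.5395 0.2021] 0.00134 58 [0.5369 0.2002] 0.00204 55
a 0.058 [0.5395 0.2016] 0.00138 59 [0.5361 0.204 ] 0.00219 55
a 0.062 [0.5392 0.2012] 0.00139 57 [0.537 0.206] 0.00225 48
left 0.039999999999999994 [0.4638 0.4093] 0.00209 41 [0.4631 0.4076] 0.0016 60
left 0.044 [0.4637 0.4084] 0.00201 40 [0.4631 0.4098] 0.00171 60
left 0.048 [0.4635 0.4074] 0.00208 40 [0.4632 0.4121] 0.00159 60
right 0.039999999999999994 [ 0.644  -0.0778] 0.00238 60 [ 0.6443 -0.0828] 0.00081 60
right 0.044 [ 0.6435 -0.0777] 0.00241 60 [ 0.6433 -0.0777] 0.00079 60
right 0.048 [ 0.6431 -0.0774] 0.00242 60 [ 0.6423 -0.0726] 0.0007 60[ WARN:0@14.350] global loadsave.cpp:1063 imwrite_ Unsupported depth image for selected encoder is fallbacked to CV_8U.
```

View pics/k1.png

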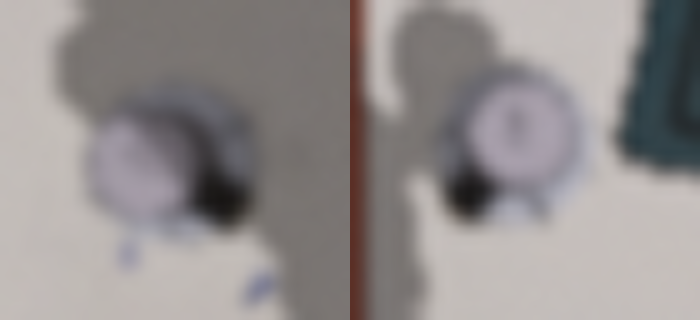

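View pics/k2.png

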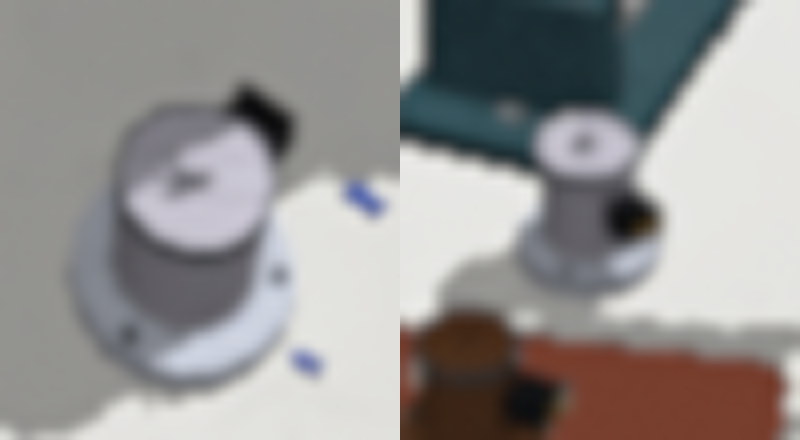

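```bash
cat >> h.py <<'E'
def dark(cam,c,z,win=10,th=75):
    """centroid of dark blob near world point"""
    p=cam.proj([[c[0],c[1],z]])[0]; x0,y0=np.round(p).astype(int)
    im=cam.img[y0-win:y0+win+1,x0-win:x0+win+1].max(2); w=np.clip(th-im,0,None)
    n,l,st,ce=cv2.connectedComponentsWithStats((w>0).astype(np.uint8))
    if n<2: return None
    k=1+np.argmax([w[l==i].sum() for i in range(1,n)]); w=w*(l==k)
    yy,xx=np.mgrid[y0-win:y0+win+1,x0-win:x0+win+1]
    return np.array([(w*xx).sum(),(w*yy).sum()])/w.sum(), int((w>0).sum())
E
python3 - <<'E'
from h import *
S=Cam("side",4);T=Cam("top",4)
for n,c,ax,ang,zf in(('a',(.538,.2025),(.5395,.2018,.5367,.2025),118,.014),('left',(.463,.409),(.4637,.4085,.4631,.4092),-120,0),('right',(.643,-.078),(.6435,-.0777,.6433,-.0777),139,0)):
    a=np.radians(ang); g=(c[0]+.024*np.cos(a),c[1]+.024*np.sin(a))
    P={}
    for k,cam,axx in(('T',T,ax[:2]),('S',S,ax[2:])):
        r=dark(cam,g,zf+.028,7); P[k]=r[0]
        X=cam.plane([r[0]],zf+.028)[0,:2]-np.array(axx)
        print(n,k,r[0].round(1),r[1],'r',np.hypot(*X).round(4),'ang',np.degrees(np.arctan2(X[1],X[0])).round(1))
    print(tri(T,P['T'],S,P['S']))
E
```

```text
a T [246.4 250.6] 15 r 0.0228 ang 118.3
a S [340.1 314. ] 52 r 0.0195 ang 115.1
(array([0.52846335, 0.22161328, 0.04367739]), np.float64(0.00037036175631096426))
left T [189.4 273.8] 32 r 0.0207 ang -104.7
left S [372.5 399.2] 30 r 0.0278 ang -116.5
(array([0.45473434, 0.38733889, 0.03315981]), np.float64(0.007643411515384019))
right T [344.5 218.7] 13 r 0.0205 ang 136.8
right S [315.7 226.6] 30 r 0.0217 ang 137.6
(array([ 0.6280056 , -0.06375899,  0.02744272]), np.float64(0.0012298513562720719))
```

Run:
```python
from h import *
S=Cam("side",2);T=Cam("top",2)
for k,cam in(('T',T),('S',S)):
    r=dark(cam,(.5454,.1329),.05,7,80); print(k,r, cam.plane([r[0]],.05),cam.plane([r[0]],.042))
    if k=='T':p=r[0]
print(tri(T,p,S,r[0]))
for n,cam,pp in(('S',S,(315,240)),('T',T,(225,225))): pass
```

```text
T (array([277.64571429, 244.76571429]), 8) [[0.5470278  0.13041158 0.05      ]] [[0.54733158 0.13104247 0.042     ]]
S (array([338.10324641, 282.75784992]), 37) [[0.54305357 0.14345593 0.05      ]] [[0.54383948 0.13570411 0.042     ]]
(array([0.54589862, 0.13130501, 0.03743303]), np.float64(0.003215774934149527))
```

>>> drive_tool --slide '[[12, 45, 0], [25, 90, 0], [38, 135, 0], [50, 180, 0], [62, 220, 0], [68, 242, 0], [68, 242, -30], [68, 242, -55], [68, 242, -70], [68, 242, -70]]' --turn '[[0, 0, 0], [0, 0, 0], [0, 0, 0], [0, 0, 0], [0, 0, 0], [0, 0, 0], [0, 0, 0], [0, 0, 0], [0, 0, 0], [0, 0, 0]]' --gripper '[0.38, 0.38, 0.38, 0.38, 0.38, 0.38, 0.38, 0.38, 0.38, 0.38]'

```text
t: 18.8
eef_pos: [0.5461, 0.1398, 0.0689]
tool_rot: [0.528, 0.467, 0.525, -0.476]
contact_force: [-0.7, -0.2, -0.4]
gripper_width: 0.383
```

```bash
python3 look.py p1 310 240 420 350 5 225 220 325 296 7
```

```text
t 18.8 tcp [0.5461 0.1398 0.0689] yaw_z -83.7 tilt 0.78 F [-0.7 -0.2 -0.4] g 0.383 q [-1.    0.69  0.88  1.99 -0.72  0.82 -1.17]
```

View pics/p1_s.png

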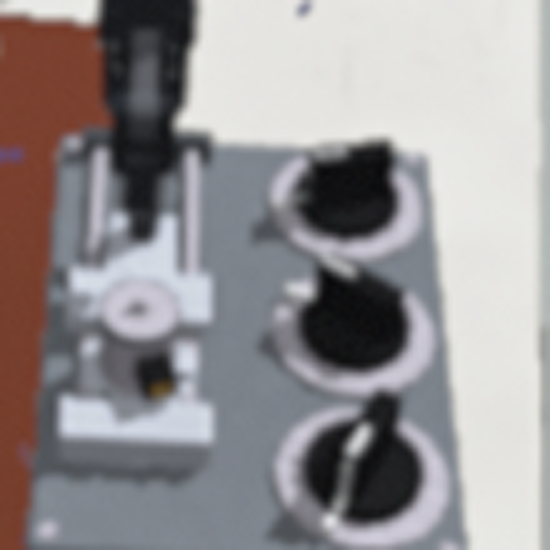

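>>> drive_tool --slide '[[0, -8, 0], [0, -8, 0], [0, -8, 0]]' --turn '[[0, 0, 0], [0, 0, 0], [0, 0, 0]]' --gripper '[0.38, 0.38, 0.38]'

```text
t: 19.2
eef_pos: [0.5483, 0.1313, 0.0719]
tool_rot: [0.529, 0.469, 0.524, -0.475]
contact_force: [-0.4, -0.2, 0.8]
gripper_width: 0.383
```

>>> drive_tool --slide '[[-2, 1, -18], [-2, 1, -34], [-2, 1, -34], [-2, 1, -34], [-2, 1, -34], [-2, 1, -34], [-2, 1, -34], [-2, 1, -34]]' --turn '[[0, 0, 0], [0, 0, 0], [0, 0, 0], [0, 0, 0], [0, 0, 0], [0, 0, 0], [0, 0, 0], [0, 0, 0]]' --gripper '[0.38, 0.38, 0.0, 0.0, 0.0, 0.0, 0.0, 0.0]' --squeeze 30

```text
t: 20.0
eef_pos: [0.5453, 0.1323, 0.0371]
tool_rot: [0.528, 0.469, 0.524, -0.476]
contact_force: [0.4, -1.0, -22.4]
gripper_width: 0.145
```

>>> drive_tool --slide '[[0.5, -5, 0], [1, -10, 0], [1.5, -15, 0], [2, -20, 0], [2.5, -25, 0], [3, -29, 0], [3, -29, 0], [3, -29, 0]]' --turn '[[0, 0, 0], [0, 0, 0], [0, 0, 0], [0, 0, 0], [0, 0, 0], [0, 0, 0], [0, 0, 0], [0, 0, 0]]' --gripper '[0, 0, 0, 0, 0, 0, 0, 0]'

```text
t: 20.8
eef_pos: [0.5485, 0.102, 0.0371]
tool_rot: [0.529, 0.469, 0.524, -0.476]
contact_force: [4.4, -1.7, -21.2]
gripper_width: 0.15
```

```bash
python3 look.py p2 310 240 420 350 5 225 220 325 296 7
```

```text
t 20.8 tcp [0.5485 0.102  0.0371] yaw_z -83.84 tilt 0.75 F [  4.4  -1.7 -21.2] g 0.15 q [-0.9   0.72  0.82  2.02 -0.77  0.75 -1.07]
```

View pics/p2_s.png

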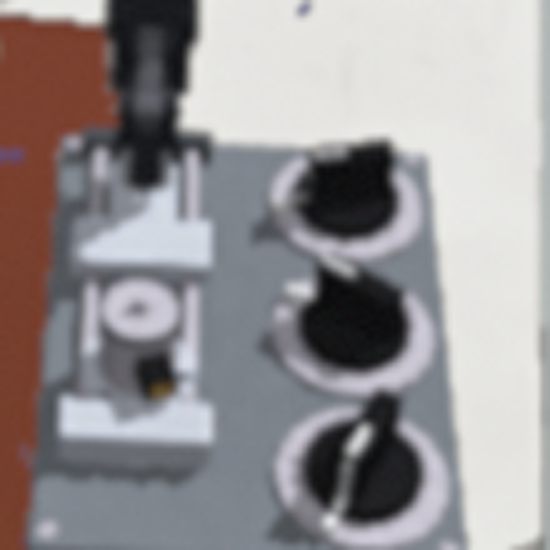

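>>> drive_tool --slide '[[0, 0, 0], [0, 0, 0], [0, 0, 20], [0, 0, 60], [0, 0, 85], [-3, 30, 85], [-6, 60, 85], [-8, 80, 85], [-10, 100, 85], [-10, 100, 85]]' --turn '[[0, 0, 0], [0, 0, 0], [0, 0, 0], [0, 0, 0], [0, 0, 0.14], [0, 0, 0.28], [0, 0, 0.42], [0, 0, 0.56], [0, 0, 0.7], [0, 0, 0.84]]' --gripper '[0.35, 0.35, 0.35, 0.35, 0.7, 0.7, 0.7, 0.7, 0.7, 0.7]'

```text
t: 21.9
eef_pos: [0.5391, 0.2059, 0.1236]
tool_rot: [0.679, 0.212, 0.67, -0.215]
contact_force: [0.5, -0.3, -0.0]
gripper_width: 0.699
```

>>> drive_tool --slide '[[0, 0, 0], [0, 0, 0], [0, 0, 0], [0, 0, 0], [0, 0, 0], [0, 0, 0], [0, 0, 0], [0, 0, 0], [0, 0, 0], [0, 0, 0]]' --turn '[[0, 0, 0.14], [0, 0, 0.28], [0, 0, 0.42], [0, 0, 0.56], [0, 0, 0.7], [0, 0, 0.84], [0, 0, 0.98], [0, 0, 1.08], [0, 0, 1.08], [0, 0, 1.08]]' --gripper '[0.7, 0.7, 0.7, 0.7, 0.7, 0.7, 0.7, 0.7, 0.7, 0.7]'

```text
t: 22.9
eef_pos: [0.5399, 0.2057, 0.1246]
tool_rot: [0.693, -0.161, 0.683, 0.164]
contact_force: [-0.3, -0.1, -1.3]
gripper_width: 0.698
```

```bash
python3 look.py a1 310 230 420 350 5 215 215 325 296 7
python3 - <<'E'
import numpy as np,cv2
I=np.load("ims.npz")
a=cv2.resize(I["T"][240:294,350:470],None,fx=6,fy=6,interpolation=cv2.INTER_CUBIC);cv2.imwrite("pics/car_t.png",np.clip((a-60)*1.8,0,255).astype(np.uint8))
a=cv2.resize(I["S"][160:240,345:405],None,fx=7,fy=7,interpolation=cv2.INTER_CUBIC);cv2.imwrite("pics/car_s.png",np.clip((a-60)*1.6,0,255).astype(np.uint8))
E
```

```text
t 22.9 tcp [0.5399 0.2057 0.1246] yaw_z 26.55 tilt 0.85 F [-0.3 -0.1 -1.3] g 0.698 q [-0.82  0.47  0.45  1.92 -0.28  0.8   0.25]
```

View pics/a1_s.png

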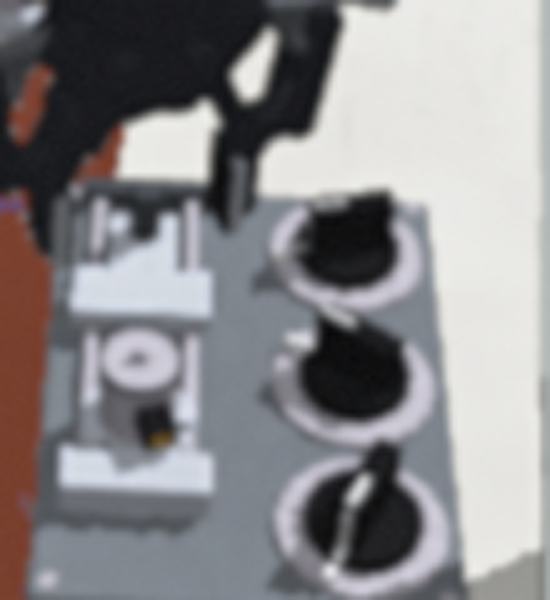

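View pics/car_t.png

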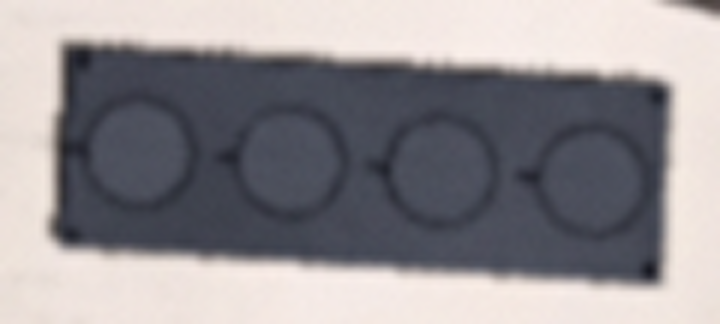

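View pics/car_s.png

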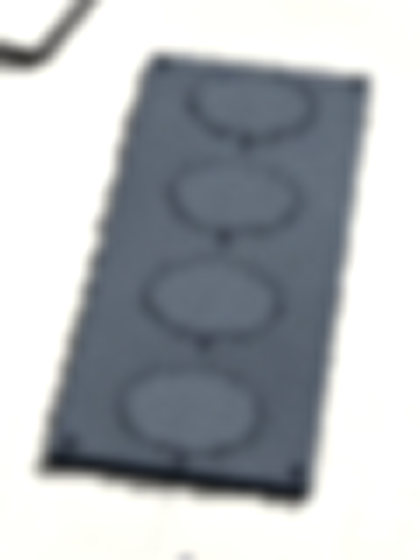

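Run:
```python
from h import *
I=np.load("ims.npz")
S=Cam("side",1);T=Cam("top",1); S.img=I["S"];T.img=I["T"]
def circ(cam,c,z,n=72):
    rs=np.arange(.023,.032,.0005)
    for it in range(3):
        pts=[]
        for a in np.arange(n)*2*np.pi/n:
            X=np.c_[c[0]+rs*np.cos(a),c[1]+rs*np.sin(a),np.full(len(rs),z)]
            v=samp(cam,X).mean(1); i=v.argmin()
            if 0<i<len(rs)-1: pts.append(X[i,:2])
        pts=np.array(pts)
        s=least_squares(lambda q:np.hypot(*(pts-q[:2]).T)-q[2],list(c)+[.0275],loss='soft_l1',f_scale=.001)
        c=s.x[:2]
    return s.x,np.abs(s.fun).mean(),len(pts)
tp=[(590,180),(440,170),(291,160),(139,153)]
out={}
for k,p in enumerate(tp):
    q=(350+p[0]/6-.4,240+p[1]/6-.4); c=T.plane([q],.008)[0,:2]
    a=circ(T,c,.008); b=circ(S,a[0][:2],.008)
    print('bay',k+1,a[0].round(4),a[2],b[0].round(4),b[2]); out[k+1]=(a[0][:2]+b[0][:2])/2
    for z in(.004,.012): 
        b=circ(S,a[0][:2],z);a2=circ(T,c,z);print('  z',z,a2[0].round(4),b[0].round(4))
d=out[4]-out[1];print(out,'y axis angle',np.degrees(np.arctan2(d[1],d[0])),np.linalg.norm(d))
```

```text
bay 1 [ 0.4835 -0.3755  0.0267] 72 [ 0.4813 -0.3753  0.027 ] 63
  z 0.004 [ 0.4834 -0.3764  0.0268] [ 0.4812 -0.3814  0.027 ]
  z 0.012 [ 0.4835 -0.3746  0.0266] [ 0.4813 -0.3688  0.0269]
bay 2 [ 0.4872 -0.3003  0.0268] 72 [ 0.4843 -0.3007  0.0273] 70
  z 0.004 [ 0.4872 -0.3011  0.0269] [ 0.4844 -0.3069  0.0275]
  z 0.012 [ 0.4872 -0.2996  0.0267] [ 0.4843 -0.2946  0.0271]
bay 3 [ 0.49   -0.2255  0.027 ] 72 [ 0.4874 -0.2249  0.0274] 70
  z 0.004 [ 0.4899 -0.226   0.0271] [ 0.4876 -0.2307  0.0276]
  z 0.012 [ 0.49   -0.2248  0.027 ] [ 0.4874 -0.2192  0.0273]
bay 4 [ 0.4935 -0.1506  0.0274] 72 [ 0.4905 -0.1505  0.0279] 66
  z 0.004 [ 0.4936 -0.151   0.0275] [ 0.4905 -0.1558  0.0281]
  z 0.012 [ 0.4934 -0.1503  0.0273] [ 0.4904 -0.1451  0.0278]
{1: array([ 0.48238778, -0.37541802]), 2: array([ 0.48575382, -0.30053317]), 3: array([ 0.48870245, -0.22519321]), 4: array([ 0.49198239, -0.15058061])} y axis angle 87.55646925439856 0.2250420352536634
```

>>> drive_tool --slide '[[-2, -3, -40], [-2, -3, -70], [-2, -3, -88], [-2, -3, -88], [-2, -3, -88], [-2, -3, -88], [-2, -3, -88], [-2, -3, -88], [-2, -3, -88]]' --turn '[[0, 0, 0], [0, 0, 0], [0, 0, 0], [0, 0, 0], [0, 0, 0], [0, 0, 0], [0, 0, 0], [0, 0, 0], [0, 0, 0]]' --gripper '[0.7, 0.7, 0.7, 0.7, 0.0, 0.0, 0.0, 0.0, 0.0]' --squeeze 40

```text
t: 24.0
eef_pos: [0.5382, 0.2033, 0.0372]
tool_rot: [0.693, -0.162, 0.683, 0.165]
contact_force: [-0.5, -0.5, 7.3]
gripper_width: 0.356
```

```bash
python3 look.py a2 310 230 420 350 5 215 215 325 296 7
```

```text
t 24.0 tcp [0.5382 0.2033 0.0372] yaw_z 26.68 tilt 0.9 F [-0.5 -0.5  7.3] g 0.356 q [-0.76  0.59  0.38  1.97 -0.36  0.63  0.32]
```

View pics/a2_s.png

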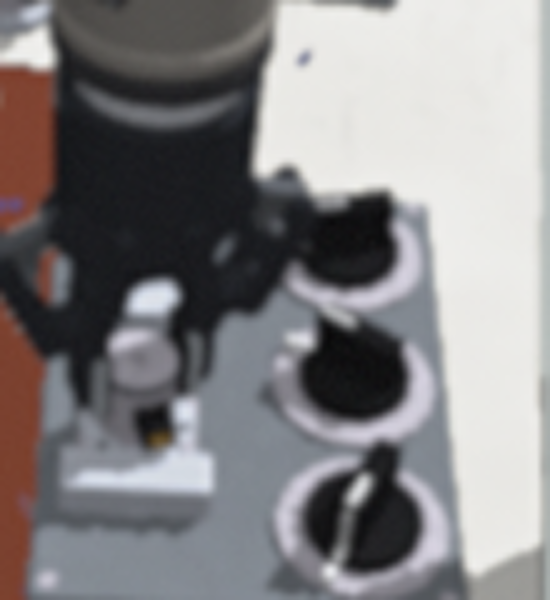

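>>> drive_tool --slide '[[0, 0, 25], [0, 0, 55], [0, 0, 85], [0, 0, 100], [-4, -40, 100], [-8, -80, 100], [-12, -125, 100], [-16, -170, 100], [-20, -215, 100], [-25, -260, 100]]' --turn '[[0, 0, 0], [0, 0, 0], [0, 0, 0], [0, 0, 0], [0, 0, 0], [0, 0, -0.1], [0, 0, -0.2], [0, 0, -0.3], [0, 0, -0.4], [0, 0, -0.51]]' --gripper '[0, 0, 0, 0, 0, 0, 0, 0, 0, 0]'

```text
t: 25.1
eef_pos: [0.5126, -0.0582, 0.1371]
tool_rot: [0.712, 0.017, 0.701, -0.017]
contact_force: [-0.0, 0.1, -1.6]
gripper_width: 0.356
```

>>> drive_tool --slide '[[-4, -40, 0], [-8, -85, 0], [-12, -130, 0], [-16, -175, 0], [-20, -220, 0], [-24, -265, 0], [-30, -305, 0], [-30, -317, -30], [-30, -317, -50], [-30, -317, -50]]' --turn '[[0, 0, 0], [0, 0, 0], [0, 0, 0], [0, 0, 0], [0, 0, 0], [0, 0, 0], [0, 0, 0], [0, 0, 0], [0, 0, 0], [0, 0, 0]]' --gripper '[0, 0, 0, 0, 0, 0, 0, 0, 0, 0]'

```text
t: 26.1
eef_pos: [0.4805, -0.3739, 0.084]
tool_rot: [0.711, 0.019, 0.703, -0.016]
contact_force: [-1.6, -0.2, -2.0]
gripper_width: 0.362
```

```bash
python3 look.py b1 335 130 425 240 6 330 220 480 300 5
```

```text
t 26.1 tcp [ 0.4805 -0.3739  0.084 ] yaw_z -2.82 tilt 0.65 F [-1.6 -0.2 -2. ] g 0.362 q [ 0.14  0.61  0.58  1.87 -0.47  0.79  0.92]
```

View pics/b1_s.png

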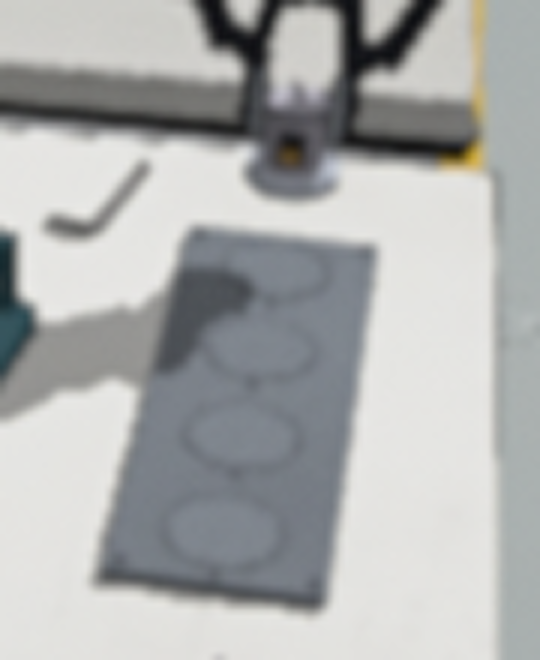

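View pics/b1_t.png

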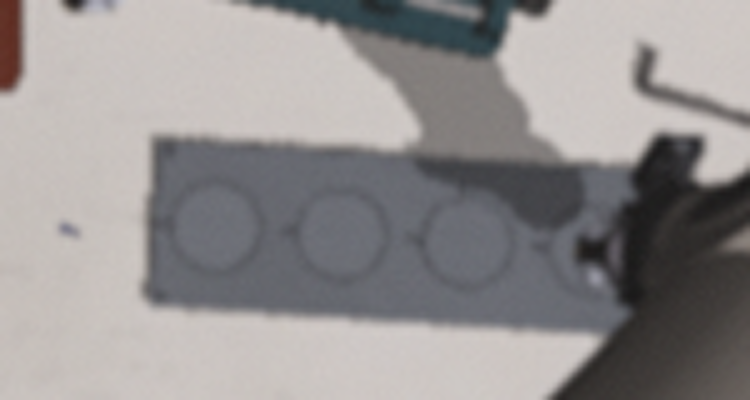

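Run:
```python
from h import *
S=Cam("side",2)
zf=.084-.0372+.014
# flange row profile
g=S.img
sub=g[150:166,368:400].mean(2).astype(int); print(sub)
for z in (zf+.004,): print(S.proj([[.4824,-.3754,z],[.4805,-.3739,z],[.4805,-.3739,zf+.028],[.4805,-.3739+.03,zf+.028],[.4805+.024,-.3739,z],[.4805-.024,-.3739,z]]))
print(dark(S,(.4805,-.345),zf+.028,6,60))
```

```text
[[ 47  48  49  54  61  64  63  66  72  70  72  80  81  75  72  74  78  86
   93  91  83  81  79  60  53  79 104 111 113 113 113 113]
 [ 47  41  37  34  33  34  35  43  54  59  70  79  72  55  47  47  58  75
   90  91  80  80  76  58  50  72  89  96  98 100 101 102]
 [104  95  85  76  69  63  60  59  67  73  78  80  65  42  30  28  40  67
   87  89  80  75  67  46  35  45  57  63  68  72  72  75]
 [160 149 140 131 121 116 116 113 114 112  98  83  63  48  41  35  42  67
   87  94  94  88  69  44  29  25  28  30  32  33  35  37]
 [198 187 178 171 163 161 161 153 145 131 107  84  64  57  58  53  53  73
   89 104 126 130 106  81  71  65  60  54  44  38  36  35]
 [219 213 208 204 200 197 187 164 143 125 103  83  66  63  66  64  63  79
   93 117 156 170 153 137 128 122 113 105  94  82  80  78]
 [225 224 224 224 223 218 195 158 126 112 103  91  80  76  75  73  76  86
  100 127 169 191 189 183 176 168 161 154 143 135 135 134]
 [226 226 226 226 227 224 197 151 115 108 111 107  99  95  93  92  93 100
  113 140 170 190 198 206 208 204 201 197 192 188 188 189]
 [225 225 225 225 226 225 205 157 11
[... 545 characters left out ...]
 193 187 181 177 178 182
  189 195 205 217 223 223 223 223 222 222 223 223 224 224]
 [225 225 225 225 225 224 224 225 225 225 225 224 222 221 217 215 216 219
  221 222 223 224 224 224 223 223 223 223 224 224 224 224]
 [226 226 226 225 225 225 225 224 225 225 225 225 225 226 226 225 225 225
  225 225 225 225 224 224 224 224 224 223 224 224 224 224]
 [227 227 226 226 226 226 225 225 225 225 225 225 225 225 225 225 225 225
  225 225 225 225 225 225 225 225 224 224 224 224 225 224]]
[[381.81162842 157.93921308]
 [382.42343651 158.24418831]
 [383.21365346 151.04001173]
 [382.64390502 156.02823152]
 [374.34655521 157.52824746]
 [390.53555818 158.96423161]]
(array([382.65333333, 152.09666667]), 11)
```

>>> drive_tool --slide '[[2, -1, -20], [2, -1, -38], [2, -1, -46], [2, -1, -50], [2, -1, -52], [2, -1, -53], [2, -1, -53]]' --turn '[[0, 0, 0], [0, 0, 0], [0, 0, 0], [0, 0, 0], [0, 0, 0], [0, 0, 0], [0, 0, 0]]' --gripper '[0, 0, 0, 0, 0, 0, 0]'

```text
t: 27.0
eef_pos: [0.4857, -0.3763, 0.0357]
tool_rot: [0.713, 0.017, 0.701, -0.017]
contact_force: [-0.3, 0.2, -1.6]
gripper_width: 0.356
```

>>> drive_tool --slide '[[-2, 0, -1], [-3, 1, -2], [-3, 1, -3], [-3, 1, -4], [-3, 1, -4], [-3, 1, -4]]' --turn '[[0, 0, 0], [0, 0, 0], [0, 0, 0], [0, 0, 0], [0, 0, 0], [0, 0, 0]]' --gripper '[0, 0, 0, 0, 0, 0]'

```text
t: 27.6
eef_pos: [0.4827, -0.3753, 0.0316]
tool_rot: [0.713, 0.017, 0.701, -0.017]
contact_force: [0.3, -0.9, -1.0]
gripper_width: 0.357
```

>>> drive_tool --slide '[[0, 0, -1], [0, 0, -1], [0, 0, -1], [0, 0, -1], [0, 0, -1]]' --turn '[[0, 0, 0], [0, 0, 0], [0, 0, 0], [0, 0, 0], [0, 0, 0]]' --gripper '[0, 0, 0.45, 0.65, 0.7]'

```text
t: 28.1
eef_pos: [0.4829, -0.3754, 0.0307]
tool_rot: [0.713, 0.016, 0.7, -0.017]
contact_force: [0.4, 0.3, -0.8]
gripper_width: 0.699
```

>>> drive_tool --slide '[[0, 0, 0], [0, 0, 20], [0, 0, 60], [0, 20, 100], [0, 70, 100], [10, 120, 100], [20, 165, 100], [30, 210, 100], [30, 210, 100]]' --turn '[[0, 0, 0], [0, 0, 0], [0, 0, 0], [0, 0, 0.1], [0, 0, 0.24], [0, 0, 0.38], [0, 0, 0.52], [0, 0, 0.66], [0, 0, 0.8]]' --gripper '[0.7, 0.7, 0.7, 0.7, 0.7, 0.7, 0.7, 0.7, 0.7]'

```text
t: 29.0
eef_pos: [0.5148, -0.1573, 0.1304]
tool_rot: [0.662, -0.262, 0.649, 0.269]
contact_force: [0.5, -0.1, 1.0]
gripper_width: 0.701
```

```bash
python3 look.py b2 335 130 425 240 6 330 220 480 300 5
python3 - <<'E'
from h import *
S=Cam("side",1);cv2.imwrite("pics/b2S.png",S.im8)
T=Cam("top",1);cv2.imwrite("pics/b2T.png",T.im8)
E
```

```text
t 29.0 tcp [ 0.5148 -0.1573  0.1304] yaw_z 44.07 tilt 1.2 F [ 0.5 -0.1  1. ] g 0.701 q [-0.14  0.4   0.41  2.   -0.25  0.78  1.19]
```

View pics/b2_s.png

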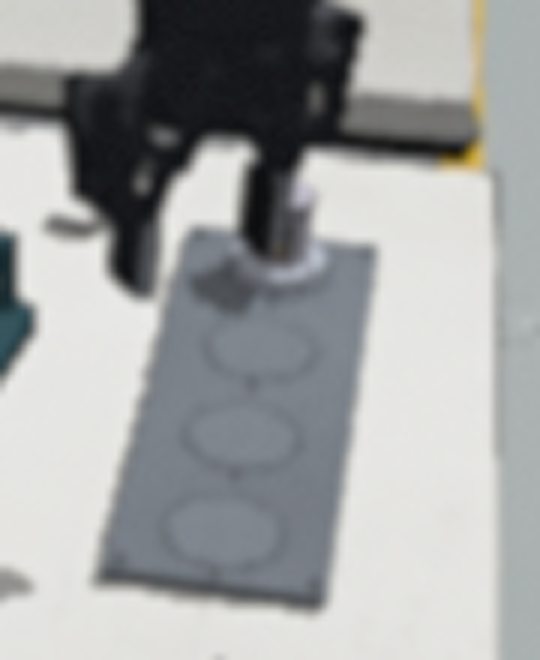

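View pics/b2T.png

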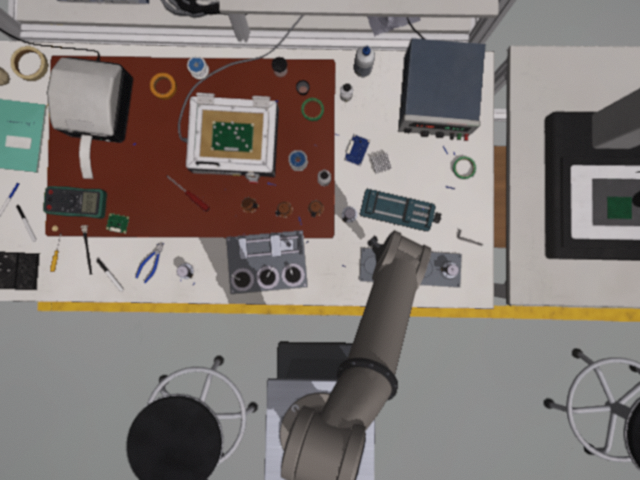

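View pics/b2S.png

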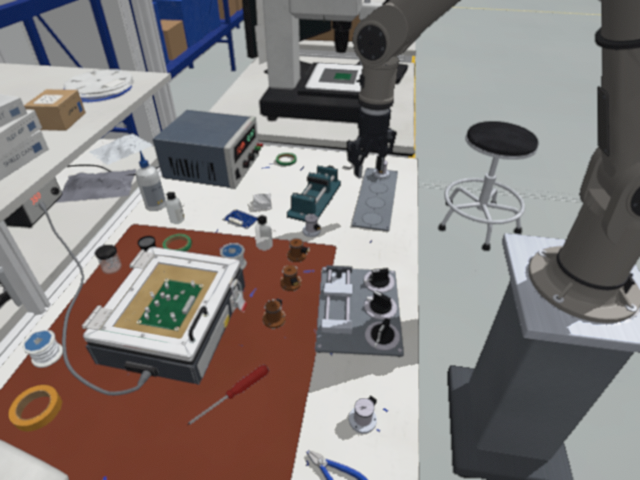

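Run:
```python
from h import *
from scipy.spatial.transform import Rotation as Ro
o=bot.get_obs();w,x,y,z=o["tool_rot"];M=Ro.from_quat([x,y,z,w])
def tgt(yaw):
    c,s=np.cos(np.radians(yaw)),np.sin(np.radians(yaw))
    zx=np.array([c,s,0]);xx=np.array([0,0,-1.]);return Ro.from_matrix(np.c_[xx,np.cross(zx,xx),zx])
print((tgt(47)*M.inv()).as_rotvec().round(4), o["eef_pos"].round(4) if hasattr(o["eef_pos"],'round') else o["eef_pos"])
T=Cam("top",2);S=Cam("side",2)
T.crop("pics/vi_t.png",335,180,445,235,7)
S.crop("pics/vi_s.png",280,155,350,245,6)
```

```text
[-0.0121  0.0133  0.0728] [ 0.5125 -0.1665  0.1308]
```

View pics/vi_t.png

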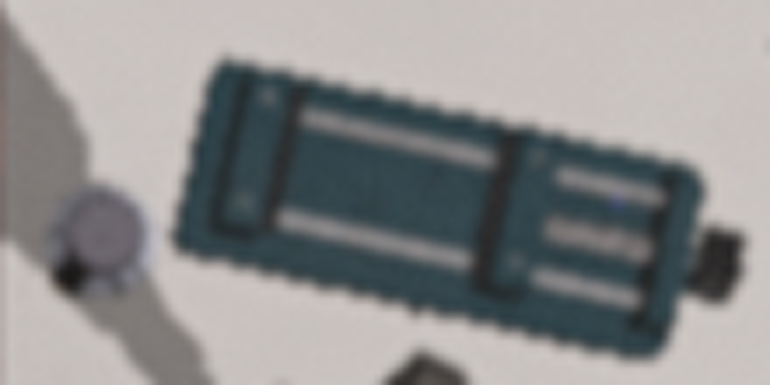

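View pics/vi_s.png

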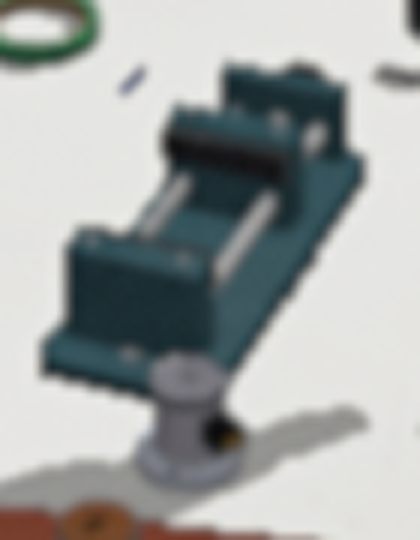

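>>> drive_tool --slide '[[33, 22, 0], [66, 44, 0], [99, 66, 0], [131, 89, 0], [131, 89, 0], [131, 89, -30], [131, 89, -40], [131, 89, -40], [131, 89, -40]]' --turn '[[-0.004, 0.004, 0.02], [-0.008, 0.008, 0.04], [-0.012, 0.013, 0.06], [-0.012, 0.013, 0.073], [-0.012, 0.013, 0.073], [-0.012, 0.013, 0.073], [-0.012, 0.013, 0.073], [-0.012, 0.013, 0.073], [-0.012, 0.013, 0.073]]' --gripper '[0.55, 0.55, 0.55, 0.55, 0.55, 0.55, 0.55, 0.55, 0.55]'

```text
t: 30.3
eef_pos: [0.6433, -0.0785, 0.091]
tool_rot: [0.648, -0.282, 0.649, 0.282]
contact_force: [0.2, -0.4, 0.4]
gripper_width: 0.547
```

```bash
python3 look.py c1 270 140 370 250 5 300 170 430 260 6
```

```text
t 30.3 tcp [ 0.6433 -0.0785  0.091 ] yaw_z 47.0 tilt 0.03 F [ 0.2 -0.4  0.4] g 0.547 q [-0.23  0.61  0.36  1.75 -0.28  0.83  1.08]
```

View pics/c1_s.png

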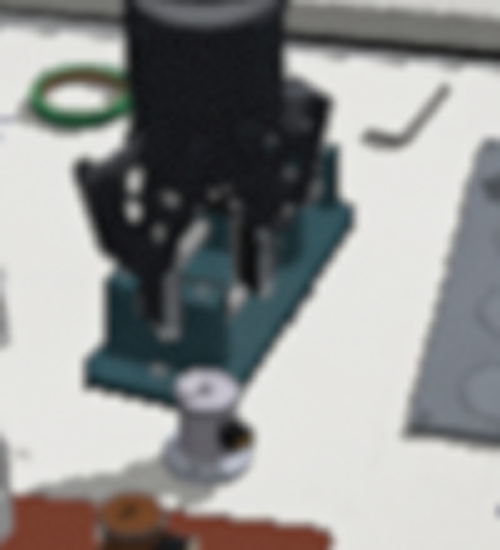

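>>> drive_tool --slide '[[0, 1, -25], [0, 1, -48], [0, 1, -62], [0, 1, -69], [0, 1, -69], [0, 1, -69], [0, 1, -69], [0, 1, -69], [0, 1, -69]]' --turn '[[0, 0, 0], [0, 0, 0], [0, 0, 0], [0, 0, 0], [0, 0, 0], [0, 0, 0], [0, 0, 0], [0, 0, 0], [0, 0, 0]]' --gripper '[0.55, 0.55, 0.55, 0.55, 0.0, 0.0, 0.0, 0.0, 0.0]' --squeeze 40

```text
t: 31.3
eef_pos: [0.6442, -0.0773, 0.0232]
tool_rot: [0.649, -0.282, 0.648, 0.282]
contact_force: [-0.3, 0.5, -1.9]
gripper_width: 0.355
```

```bash
python3 look.py c2 270 140 370 250 5 300 170 430 260 6
```

```text
t 31.3 tcp [ 0.6442 -0.0773  0.0232] yaw_z 47.03 tilt 0.12 F [-0.3  0.5 -1.9] g 0.355 q [-0.21  0.7   0.32  1.78 -0.32  0.71  1.11]
```

View pics/c2_s.png

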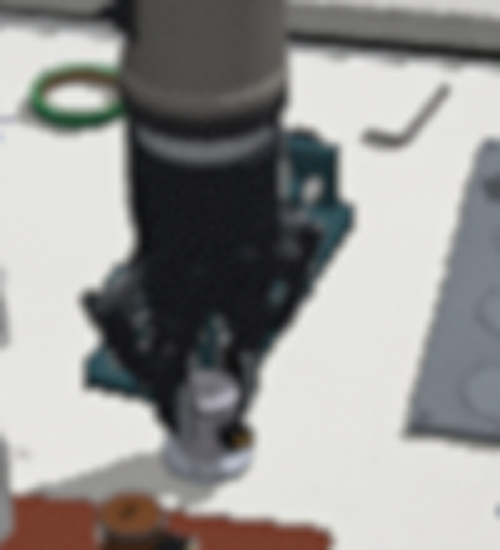

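>>> drive_tool --slide '[[0, 0, 25], [0, 0, 60], [0, 0, 90], [0, 0, 100], [-30, -35, 100], [-60, -70, 100], [-90, -110, 100], [-120, -150, 100], [-145, -190, 100], [-158, -215, 100]]' --turn '[[0, 0, 0], [0, 0, 0], [0, 0, 0], [0, 0, -0.12], [0, 0, -0.25], [0, 0, -0.38], [0, 0, -0.5], [0, 0, -0.62], [0, 0, -0.74], [0, 0, -0.86]]' --gripper '[0, 0, 0, 0, 0, 0, 0, 0, 0, 0]'

```text
t: 32.4
eef_pos: [0.4828, -0.2957, 0.1235]
tool_rot: [0.707, 0.016, 0.707, -0.018]
contact_force: [0.4, -0.7, -1.8]
gripper_width: 0.354
```

Run:
```python
from h import *
from scipy.spatial.transform import Rotation as Ro
o=bot.get_obs();w,x,y,z=o["tool_rot"];M=Ro.from_quat([x,y,z,w])
def tgt(yaw):
    c,s=np.cos(np.radians(yaw)),np.sin(np.radians(yaw))
    zx=np.array([c,s,0]);xx=np.array([0,0,-1.]);return Ro.from_matrix(np.c_[xx,np.cross(zx,xx),zx])
print((tgt(-2.5)*M.inv()).as_rotvec().round(4), np.round(o["eef_pos"],4),o["t"])
```

```text
[0.0024 0.0009 0.005 ] [ 0.4828 -0.2957  0.1235] 32.4
```

Move above bay 2 at low height and check.

>>> drive_tool --slide '[[3, -5, -30], [3, -5, -50], [3, -5, -60], [3, -5, -60], [3, -5, -60]]' --turn '[[0.002, 0.001, 0.005], [0.002, 0.001, 0.005], [0.002, 0.001, 0.005], [0.002, 0.001, 0.005], [0.002, 0.001, 0.005]]' --gripper '[0, 0, 0, 0, 0]'

```text
t: 32.9
eef_pos: [0.4864, -0.3006, 0.0641]
tool_rot: [0.707, 0.015, 0.707, -0.015]
contact_force: [-0.3, -0.1, -1.1]
gripper_width: 0.357
```

```bash
python3 look.py e1 335 130 425 240 6 330 220 480 300 5
```

```text
t 32.9 tcp [ 0.4864 -0.3006  0.0641] yaw_z -2.46 tilt 0.04 F [-0.3 -0.1 -1.1] g 0.357 q [ 0.02  0.59  0.57  1.97 -0.47  0.72  0.83]
```

View pics/e1_s.png

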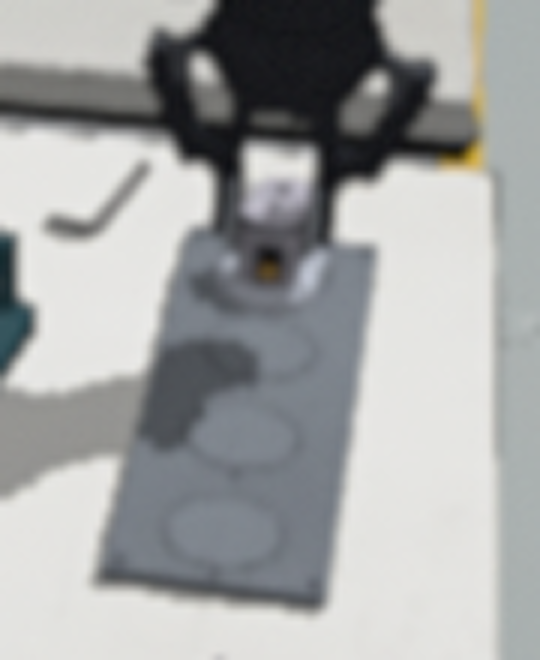

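View pics/e1_t.png

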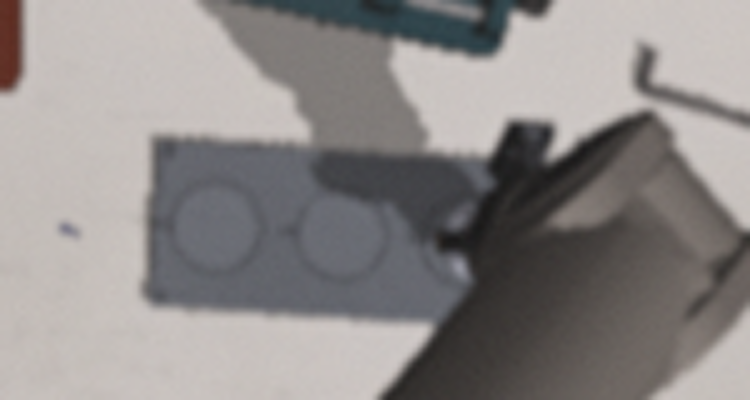

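Held straight, connector towards the camera. Lower by 33 mm to TCP z 0.031.

>>> drive_tool --slide '[[-1, 0, -12], [-1, 0, -22], [-1, 0, -28], [-1, 0, -31], [-1, 0, -32], [-1, 0, -33], [-1, 0, -33], [-1, 0, -33]]' --turn '[[0, 0, 0], [0, 0, 0], [0, 0, 0], [0, 0, 0], [0, 0, 0], [0, 0, 0], [0, 0, 0], [0, 0, 0]]' --gripper '[0, 0, 0, 0, 0, 0, 0, 0]'

```text
t: 33.8
eef_pos: [0.4859, -0.301, 0.0318]
tool_rot: [0.708, 0.015, 0.706, -0.016]
contact_force: [0.4, -0.5, -1.6]
gripper_width: 0.36
```

>>> drive_tool --slide '[[0, 0, -1], [0, 0, -1], [0, 0, -1], [0, 0, -1], [0, 0, 20], [0, 0, 60], [0, 0, 100], [5, 40, 100], [10, 85, 100], [15, 130, 100]]' --turn '[[0, 0, 0], [0, 0, 0], [0, 0, 0], [0, 0, 0], [0, 0, 0], [0, 0, 0], [0, 0, 0], [0, 0, 0.14], [0, 0, 0.28], [0, 0, 0.42]]' --gripper '[0, 0.5, 0.7, 0.7, 0.7, 0.7, 0.7, 0.7, 0.7, 0.7]'

```text
t: 34.8
eef_pos: [0.5011, -0.1699, 0.1324]
tool_rot: [0.696, -0.134, 0.693, 0.134]
contact_force: [1.0, -0.3, -0.7]
gripper_width: 0.699
```

>>> drive_tool --slide '[[8, 45, 0], [15, 90, 0], [22, 135, 0], [30, 180, 0], [38, 220, 0], [46, 265, 0], [48, 273, 0], [48, 273, 0], [48, 273, 0], [48, 273, 0]]' --turn '[[0, 0, 0.14], [0, 0, 0.28], [0, 0, 0.42], [0, 0, 0.56], [0, 0, 0.7], [0, 0, 0.84], [0, 0, 0.98], [0, 0, 1.12], [0, 0, 1.26], [0, 0, 1.3]]' --gripper '[0.4, 0.4, 0.4, 0.4, 0.4, 0.4, 0.4, 0.4, 0.4, 0.4]'

```text
t: 35.8
eef_pos: [0.5491, 0.1031, 0.1325]
tool_rot: [0.472, -0.528, 0.469, 0.528]
contact_force: [-0.7, -0.4, -0.1]
gripper_width: 0.402
```

```bash
cat > tg.py <<'E'
import sys
from h import *
from scipy.spatial.transform import Rotation as Ro
o=bot.get_obs();w,x,y,z=o["tool_rot"];M=Ro.from_quat([x,y,z,w])
yaw=np.radians(float(sys.argv[1]));P=np.array(list(map(float,sys.argv[2:5])))
zx=np.array([np.cos(yaw),np.sin(yaw),0]);xx=np.array([0,0,-1.])
R=Ro.from_matrix(np.c_[xx,np.cross(zx,xx),zx])
print("turn",(R*M.inv()).as_rotvec().round(3),"slide mm",(1000*(P-o["eef_pos"])).round(1),"t",round(o["t"],2),"q",np.round(o["q"],2))
E
python3 tg.py 96.1 .548 .102 .038; python3 look.py j1 335 130 425 240 6 330 220 480 300 5
```

```text
turn [-0.003  0.002 -0.009] slide mm [ -1.1  -1.1 -94.5] t 35.8 q [-0.43  0.41  0.17  1.94 -0.1   0.8   1.48]
t 35.8 tcp [0.5491 0.1031 0.1325] yaw_z 96.6 tilt 0.22 F [-0.7 -0.4 -0.1] g 0.402 q [-0.43  0.41  0.17  1.94 -0.1   0.8   1.48]
```

View pics/j1_s.png

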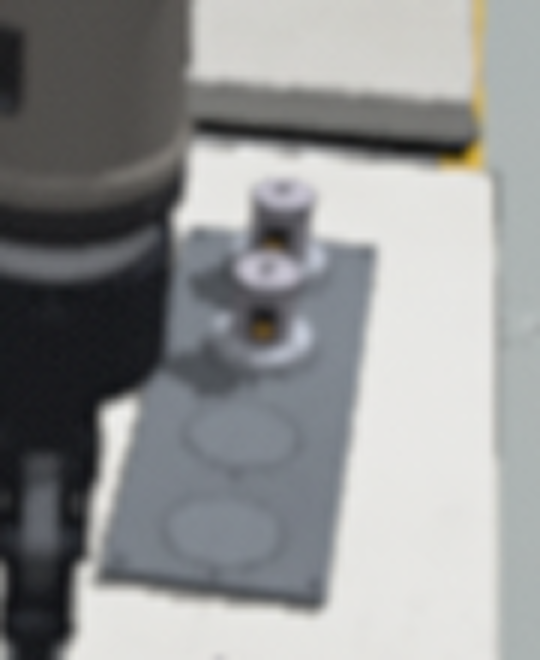

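View pics/j1_t.png

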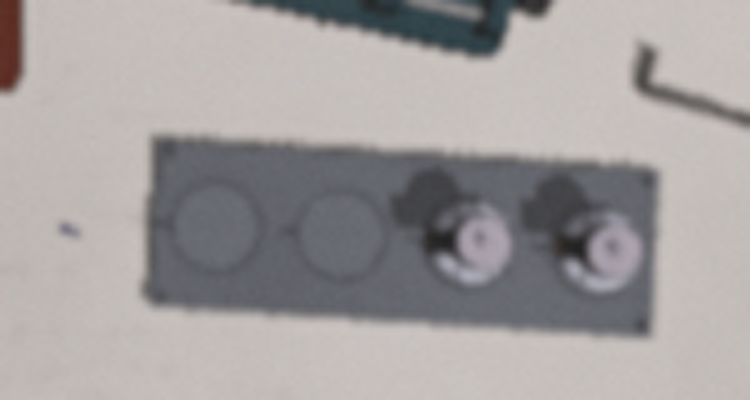

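```bash
cat > chk.py <<'E'
from h import *
S=Cam("side",4);T=Cam("top",4)
B={1:(.4835,-.3755,.4813,-.3753),2:(.4872,-.3003,.4843,-.3007),3:(.4900,-.2255,.4874,-.2249),4:(.4935,-.1506,.4905,-.1505)}
import sys
for k in map(int,sys.argv[1:]):
    z=.052;b=B[k]
    for n,cam,bb in(('T',T,b[:2]),('S',S,b[2:])):
        c=np.array(bb)
        for i in range(3): a=ringfit(cam,c,z,.010,.022,-1,60,.016); c=a[0][:2]
        r=dark(cam,(c[0]+.001,c[1]+.024),.036,6,75)
        X=cam.plane([r[0]],.036)[0,:2]-c if r else np.zeros(2)
        print(k,n,'off mm',(1000*(c-bb)).round(1),'res',round(a[1],5),a[2],'plug r',np.hypot(*X).round(4),'ang-87.5:',(np.degrees(np.arctan2(X[1],X[0]))-87.5).round(1))
E
python3 chk.py 1 2
```

```text
1 T off mm [-0.4 -2.1] res 0.00182 60 plug r 0.0236 ang-87.5: -9.1
1 S off mm [ 1.2 -1.2] res 0.00259 26 plug r 0.0149 ang-87.5: 3.6
2 T off mm [-1.2 -2. ] res 0.0018 60 plug r 0.0249 ang-87.5: -5.8
2 S off mm [0.6 0.2] res 0.00128 60 plug r 0.0149 ang-87.5: 4.1
```

>>> drive_tool --slide '[[-1, -1, -40], [-1, -1, -70], [-1, -1, -88], [-1, -1, -94], [-1, -1, -94], [-1, -1, -94], [-1, -1, -94], [-1, -1, -94], [-1, -1, -94], [-1, -1, -94]]' --turn '[[0, 0, -0.01], [0, 0, -0.01], [0, 0, -0.01], [0, 0, -0.01], [0, 0, -0.01], [0, 0, -0.01], [0, 0, -0.01], [0, 0, -0.01], [0, 0, -0.01], [0, 0, -0.01]]' --gripper '[0.4, 0.4, 0.4, 0.4, 0.4, 0, 0, 0, 0, 0]' --squeeze 30

```text
t: 37.3
eef_pos: [0.5491, 0.1023, 0.0396]
tool_rot: [-0.476, 0.524, -0.472, -0.524]
contact_force: [-0.2, -1.0, 7.3]
gripper_width: 0.146
```

```bash
python3 look.py j2 310 230 420 350 5
```

```text
t 37.3 tcp [0.5491 0.1023 0.0396] yaw_z 95.75 tilt 0.31 F [-0.2 -1.   7.3] g 0.146 q [-0.41  0.55  0.14  1.99 -0.13  0.61  1.5 ]
```

View pics/j2_s.png

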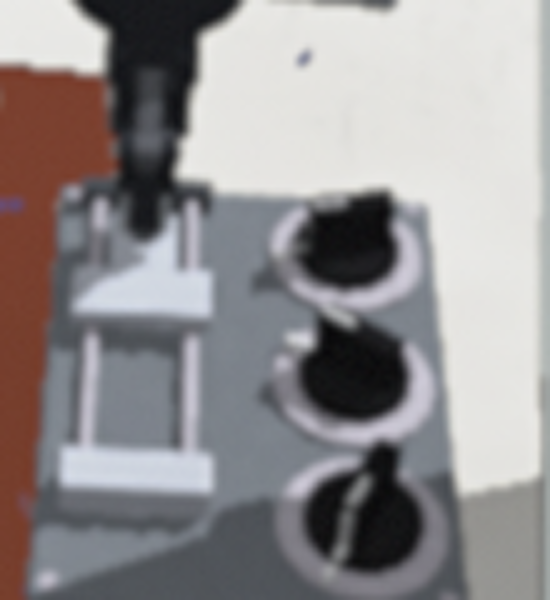

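>>> drive_tool --slide '[[-0.5, 5, 0], [-1, 10, 0], [-1.5, 15, 0], [-2, 20, 0], [-2.5, 25, 0], [-3, 29, 0], [-3, 31, 0], [-3.3, 32, 0], [-3.3, 32, 0]]' --turn '[[0, 0, 0], [0, 0, 0], [0, 0, 0], [0, 0, 0], [0, 0, 0], [0, 0, 0], [0, 0, 0], [0, 0, 0], [0, 0, 0]]' --gripper '[0, 0, 0, 0, 0, 0, 0, 0, 0]'

```text
t: 38.3
eef_pos: [0.5457, 0.133, 0.0397]
tool_rot: [-0.476, 0.525, -0.473, -0.524]
contact_force: [-1.2, -5.6, 3.5]
gripper_width: 0.146
```

>>> drive_tool --slide '[[0, 2, 0], [0, 3, 0], [0, 3, 0]]' --turn '[[0, 0, 0], [0, 0, 0], [0, 0, 0]]' --gripper '[0, 0, 0]'

```text
t: 38.6
eef_pos: [0.5457, 0.133, 0.0396]
tool_rot: [-0.476, 0.525, -0.475, -0.523]
contact_force: [-1.2, -9.8, 4.9]
gripper_width: 0.147
```

>>> drive_tool --slide '[[0, 0, 0], [0, 0, 0], [0, 0, 0], [0, 0, 40], [0, 0, 80], [-15, 40, 100], [-30, 85, 100], [-40, 130, 100], [-50, 150, 100], [-50, 150, 100]]' --turn '[[0, 0, 0], [0, 0, 0], [0, 0, 0], [0, 0, 0], [0, 0, 0], [0, 0, 0.1], [0, 0, 0.24], [0, 0, 0.38], [0, 0, 0.52], [0, 0, 0.66]]' --gripper '[0.35, 0.35, 0.35, 0.35, 0.6, 0.6, 0.6, 0.6, 0.6, 0.6]'

```text
t: 39.6
eef_pos: [0.493, 0.2891, 0.1398]
tool_rot: [-0.277, 0.651, -0.274, -0.651]
contact_force: [0.1, -0.4, -0.4]
gripper_width: 0.603
```

```bash
python3 look.py q1 330 365 400 450 7 150 240 220 300 10
python3 - <<'E'
from h import *
S=Cam("side",1);cv2.imwrite("pics/q1S.png",S.im8)
E
```

```text
t 39.6 tcp [0.493  0.2891 0.1398] yaw_z 134.19 tilt 0.27 F [ 0.1 -0.4 -0.4] g 0.603 q [-0.63  0.41 -0.01  1.89  0.    0.83  1.7 ]
```

View pics/q1_s.png

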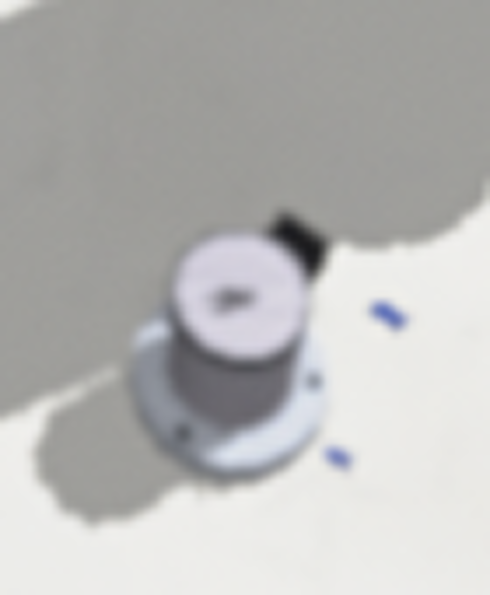

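View pics/q1_t.png

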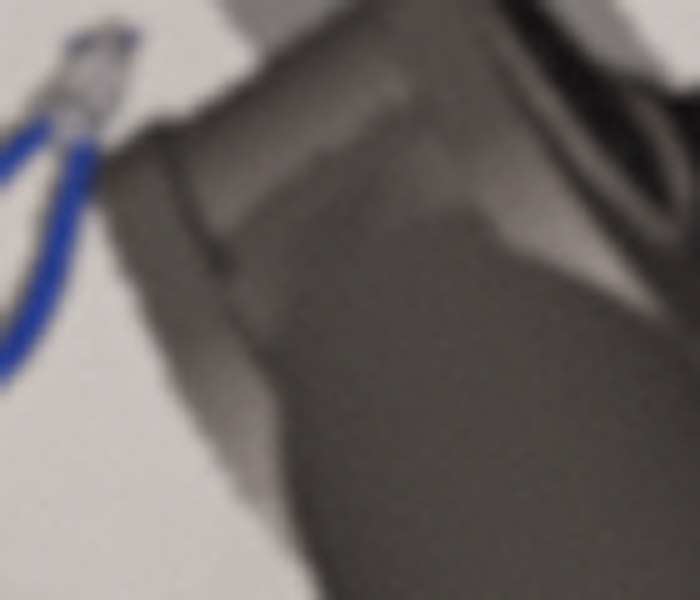

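View pics/q1S.png

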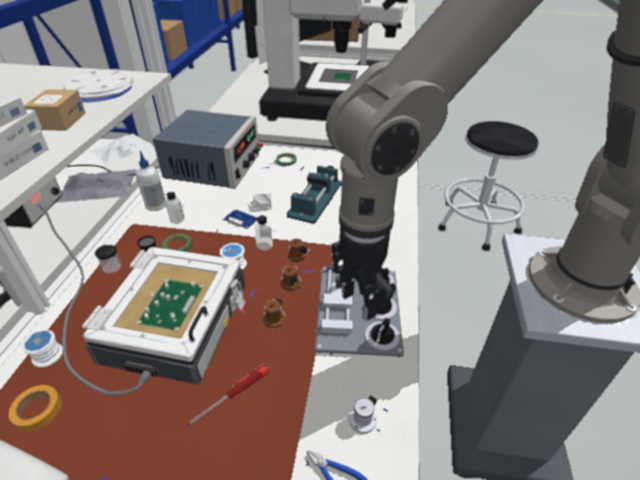

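Run:
```python
from h import *
S=Cam("side",4)
c=np.array([.4631,.4092])
for i in range(3): a=ringfit(S,c,.044,.010,.022,-1,90,.016); c=a[0]
print(a)
f=ringfit(S,c,.0,.018,.03,+1,90,.024); print('flange z0',f)
r=dark(S,(c[0]-.011,c[1]-.024),.03,8,70);print(r)
for z in(.028,.031,.034):
    X=S.plane([r[0]],z)[0,:2]-c; print(z,np.hypot(*X),np.degrees(np.arctan2(X[1],X[0])))
p=S.proj([[c[0],c[1],.03]])[0].astype(int)
print(S.img[390:406,364:382].max(2).astype(int))
I=np.load("ims.npz");T=Cam("top",1);T.img=I["T"]
for th in(55,75,90):
    r=dark(T,(c[0]-.011,c[1]-.024),.03,8,th);
    for z in(.028,.034):
        X=T.plane([r[0]],z)[0,:2]-np.array([.4637,.4085]); print(th,r,z,np.hypot(*X),np.degrees(np.arctan2(X[1],X[0])))
```

```text
(array([0.46397053, 0.40919707]), np.float64(0.0009691293260645048), 90)
flange z0 (array([0.46418879, 0.40929021]), np.float64(0.0014712847450959658), 80)
(array([372.61111111, 399.19747899]), 21)
0.028 0.028282942638965313 -118.41161687452377
0.031 0.026689981072224034 -119.97905226055889
0.034 0.025119518495825107 -121.74394143013396
[[155 155 156 156 156 156 157 157 157 158 157 157 157 157 157 157 157 157]
 [155 155 156 156 156 157 157 157 157 157 157 157 157 157 157 157 157 157]
 [154 156 156 156 157 157 158 158 157 156 157 157 157 158 157 157 157 157]
 [154 155 157 158 157 158 158 158 158 158 158 157 157 157 157 157 157 157]
 [155 156 157 158 157 152 148 150 156 158 158 158 157 156 157 157 157 157]
 [155 157 158 158 152 133 116 121 139 152 158 159 158 157 157 157 157 157]
 [156 157 156 154 140 107  74  75 101 131 148 156 158 157 156 157 156 156]
 [155 156 153 142 115  75  44  39  58  89 118 141 153 157 157 156 157 156]
 [178 178 169 147 110  70  42  31  35  49  76 106 133 150 158 165 173 167]
 [212 212 207 190 160 124  84  51  33  33  42  65 105 149 179 198 211 202]
 [222 223 2
[... 284 characters left out ...]
236]
 [219 220 220 219 219 219 221 220 200 147 114 166 222 236 237 237 236 236]
 [209 211 215 219 220 220 221 222 210 176 165 210 235 238 237 236 236 236]]
55 (array([189.32352941, 274.47285068]), 14) 0.028 0.02130249757679273 -110.07044602278378
55 (array([189.32352941, 274.47285068]), 14) 0.034 0.02262592330475475 -108.53397306769588
75 (array([189.22564103, 274.43313609]), 26) 0.028 0.02099284507403826 -110.0555131839547
75 (array([189.22564103, 274.43313609]), 26) 0.034 0.02231770361991968 -108.49874992615908
90 (array([189.13783784, 274.2518018 ]), 38) 0.028 0.02055964401865907 -108.94214122028981
90 (array([189.13783784, 274.2518018 ]), 38) 0.034 0.02189708074010315 -107.42677290464391
```

```bash
python3 - <<'E'
from h import *
S=Cam("side",1);c=np.array([.464,.4092])
P=S.plane([(370.2,394.8),(376.4,398.8),(373.3,396.8)],.034)[:,:2]-c
print(P.round(4),np.hypot(*P.T).round(4),np.degrees(np.arctan2(P[:,1],P[:,0])), 'edge dir',np.degrees(np.arctan2(*(P[1]-P[0])[::-1])))
S.crop("pics/z1.png",360,385,385,410,20)
E
python3 tg.py 156 .4638 .409 .0232
```

```text
[[-0.0086 -0.0288]
 [-0.0195 -0.0232]
 [-0.0141 -0.026 ]] [0.03   0.0303 0.0295] [-106.63147693 -130.08548527 -118.44984059] edge dir 152.74343085527175
turn [-0.002  0.003  0.397] slide mm [ -32.2  126.5 -116.5] t 40.05 q [-0.63  0.41 -0.    1.9   0.    0.83  1.7 ]
```

View pics/z1.png

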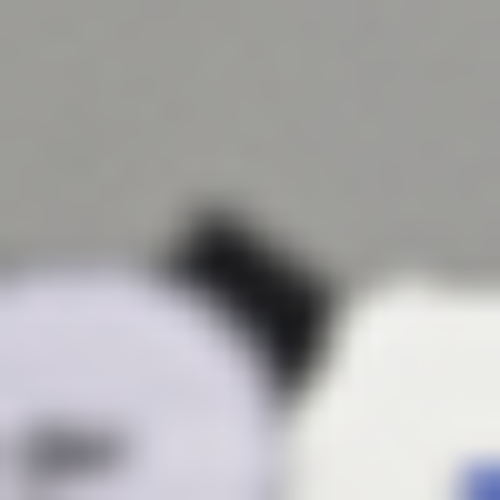

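>>> drive_tool --slide '[[-10, 40, 0], [-20, 80, 0], [-29, 115, 0], [-30, 121, -20], [-30, 121, -50], [-30, 121, -50]]' --turn '[[0, 0, 0.1], [0, 0, 0.22], [0, 0, 0.327], [-0.002, 0.003, 0.327], [-0.002, 0.003, 0.327], [-0.002, 0.003, 0.327]]' --gripper '[0.6, 0.6, 0.6, 0.6, 0.6, 0.6]'

```text
t: 40.65
eef_pos: [0.4638, 0.4016, 0.086]
tool_rot: [0.169, -0.685, 0.174, 0.687]
contact_force: [-1.0, -1.0, -0.4]
gripper_width: 0.597
```

```bash
python3 tg.py 152 .464 .4092 .0232;python3 look.py q2 320 330 420 450 5
```

```text
turn [ 0.006 -0.005  0.   ] slide mm [  0.2   7.6 -62.8] t 40.65 q [-0.75  0.55 -0.09  1.81  0.07  0.79  1.78]
t 40.65 tcp [0.4638 0.4016 0.086 ] yaw_z 151.98 tilt 0.45 F [-1.  -1.  -0.4] g 0.597 q [-0.75  0.55 -0.09  1.81  0.07  0.79  1.78]
```

View pics/q2_s.png

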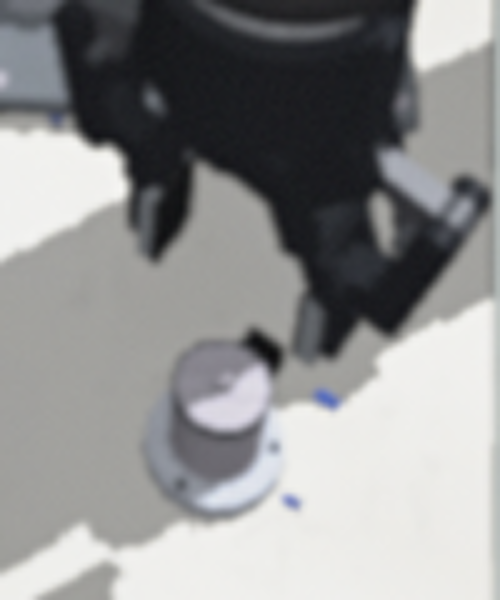

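>>> drive_tool --slide '[[0, 8, 0], [0, 8, 0], [0, 8, -25], [0, 8, -45], [0, 8, -58], [0, 8, -63], [0, 8, -63]]' --turn '[[0.006, -0.005, 0], [0.006, -0.005, 0], [0.006, -0.005, 0], [0.006, -0.005, 0], [0.006, -0.005, 0], [0.006, -0.005, 0], [0.006, -0.005, 0]]' --gripper '[0.6, 0.6, 0.6, 0.6, 0.6, 0.6, 0.6]'

```text
t: 41.45
eef_pos: [0.4661, 0.4108, 0.0265]
tool_rot: [-0.173, 0.687, -0.17, -0.685]
contact_force: [-0.2, -0.2, -0.1]
gripper_width: 0.6
```

>>> drive_tool --slide '[[0, 0, 0], [0, 0, 0], [0, 0, 0], [0, 0, 0], [0, 0, 0]]' --turn '[[0, 0, 0], [0, 0, 0], [0, 0, 0], [0, 0, 0], [0, 0, 0]]' --gripper '[0, 0, 0, 0, 0]' --squeeze 40

```text
t: 41.95
eef_pos: [0.4667, 0.4115, 0.0278]
tool_rot: [-0.174, 0.687, -0.169, -0.685]
contact_force: [-1.4, -0.3, 6.0]
gripper_width: 0.357
```

```bash
python3 look.py q3 320 330 420 450 5
```

```text
t 41.95 tcp [0.4667 0.4115 0.0278] yaw_z 151.91 tilt 0.42 F [-1.4 -0.3  6. ] g 0.357 q [-0.76  0.64 -0.09  1.83  0.08  0.68  1.76]
```

View pics/q3_s.png

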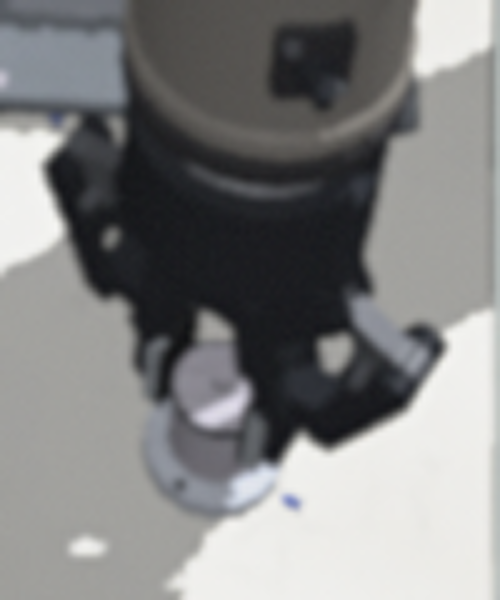

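>>> drive_tool --slide '[[0, 0, 25], [0, 0, 60], [0, 0, 95], [0, 0, 110], [5, -30, 110], [10, -65, 110], [15, -100, 110], [20, -135, 110], [25, -170, 110], [30, -205, 110]]' --turn '[[0, 0, 0], [0, 0, 0], [0, 0, 0], [0, 0, -0.1], [0, 0, -0.23], [0, 0, -0.36], [0, 0, -0.49], [0, 0, -0.62], [0, 0, -0.75], [0, 0, -0.88]]' --gripper '[0, 0, 0, 0, 0, 0, 0, 0, 0, 0]'

```text
t: 43.05
eef_pos: [0.4965, 0.205, 0.1379]
tool_rot: [-0.45, 0.548, -0.447, -0.544]
contact_force: [0.9, -0.9, -0.7]
gripper_width: 0.359
```

>>> drive_tool --slide '[[2, -38, 0], [4, -76, 0], [6, -114, 0], [6, -152, 0], [6, -190, 0], [6, -228, 0], [4, -266, 0], [2, -304, 0], [0, -342, 0], [-2, -380, 0]]' --turn '[[0, 0, -0.13], [0, 0, -0.27], [0, 0, -0.41], [0, 0, -0.55], [0, 0, -0.69], [0, 0, -0.83], [0, 0, -0.97], [0, 0, -1.11], [0, 0, -1.25], [0, 0, -1.39]]' --gripper '[0, 0, 0, 0, 0, 0, 0, 0, 0, 0]'

```text
t: 44.05
eef_pos: [0.4941, -0.1763, 0.138]
tool_rot: [0.695, -0.133, 0.695, 0.128]
contact_force: [0.4, 0.8, -2.2]
gripper_width: 0.352
```

```bash
python3 tg.py -2.5 .4887 -.2252 .075
```

```text
turn [ 0.007 -0.    -0.414] slide mm [ -5.4 -48.9 -63. ] t 44.05 q [-0.23  0.39  0.57  2.03 -0.28  0.79  0.87]
```

>>> drive_tool --slide '[[-3, -25, 0], [-5, -49, 0], [-5, -49, -30], [-5, -49, -55], [-5, -49, -63], [-5, -49, -63], [-5, -49, -63]]' --turn '[[0, 0, -0.13], [0, 0, -0.27], [0.007, 0, -0.4], [0.007, 0, -0.414], [0.007, 0, -0.414], [0.007, 0, -0.414], [0.007, 0, -0.414]]' --gripper '[0, 0, 0, 0, 0, 0, 0]'

```text
t: 44.75
eef_pos: [0.4897, -0.2254, 0.0758]
tool_rot: [0.707, 0.015, 0.707, -0.015]
contact_force: [0.4, 0.5, -1.3]
gripper_width: 0.356
```

```bash
python3 tg.py -2.5 .4887 -.2252 .0358; python3 look.py s1 335 130 425 240 6 330 220 480 300 5
python3 - <<'E'
from h import *
o=bot.get_obs();p=np.array(o["eef_pos"]);zf=p[2]-.0278
S=Cam("side",2)
print(p,'proj axis foot,top, plug',S.proj([[p[0],p[1],zf],[p[0],p[1],zf+.044],[p[0],p[1]+.03,zf+.028]]).round(1))
for off in(0,.004):
  print(off,S.proj([[p[0],p[1]+off+.024*np.sin(a)*0-0,zf+.044] for a in [0]]).round(1))
c=p[:2]+[0,.002]
f=ringfit(S,c,zf,.018,.03,+1,90,.024);print('flange foot fit',f)
f=ringfit(S,c,zf+.044,.010,.022,-1,90,.016);print('top fit',f)
E
```

```text
turn [ 0.     0.001 -0.001] slide mm [ -1.    0.2 -40. ] t 44.75 q [-0.14  0.53  0.59  2.04 -0.45  0.7   0.7 ]
t 44.75 tcp [ 0.4897 -0.2254  0.0758] yaw_z -2.44 tilt 0.05 F [ 0.4  0.5 -1.3] g 0.356 q [-0.14  0.53  0.59  2.04 -0.45  0.7   0.7 ]
[ 0.49003645 -0.22548092  0.07621125] proj axis foot,top, plug [[375.3 189.9]
 [376.7 176.1]
 [375.4 187.3]]
0 [[376.7 176.1]]
0.004 [[376.6 176.9]]
flange foot fit (array([ 0.49266008, -0.22201236]), np.float64(0.002755457955849182), 45)
top fit (array([ 0.48862009, -0.2253346 ]), np.float64(0.0011158849773591666), 86)
```

View pics/s1_s.png

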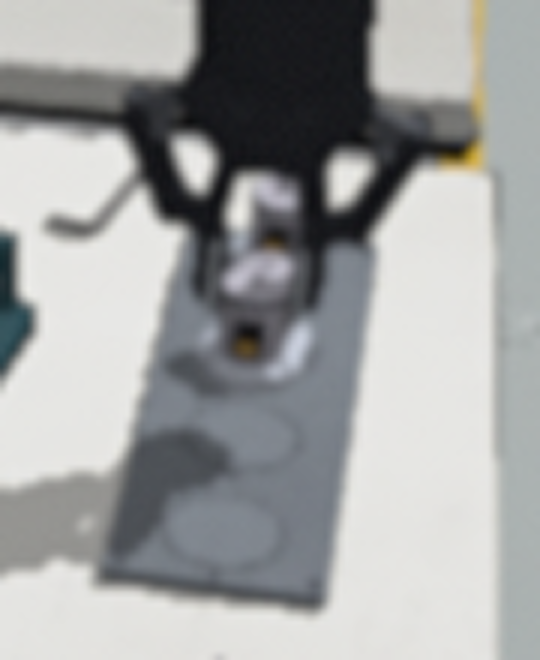

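View pics/s1_t.png

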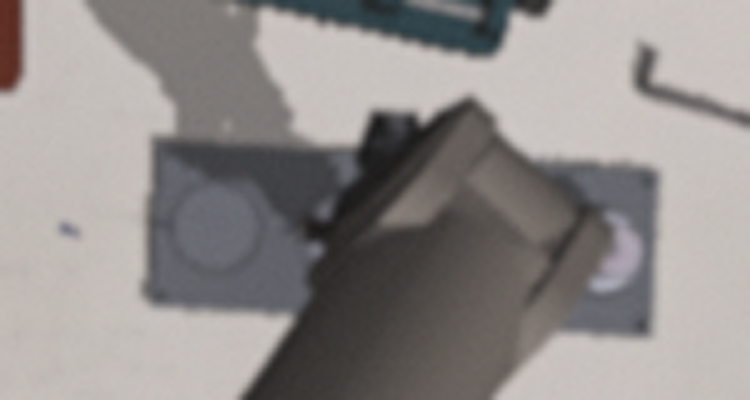

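>>> drive_tool --slide '[[-1, -1, -15], [-1, -1, -28], [-1, -1, -36], [-1, -1, -38], [-1, -1, -39], [-1, -1, -40], [-1, -1, -40], [-1, -1, -40]]' --turn '[[0, 0, 0], [0, 0, 0], [0, 0, 0], [0, 0, 0], [0, 0, 0], [0, 0, 0], [0, 0, 0], [0, 0, 0]]' --gripper '[0, 0, 0, 0, 0, 0, 0, 0]'

```text
t: 45.75
eef_pos: [0.4891, -0.2265, 0.0363]
tool_rot: [0.708, 0.015, 0.706, -0.015]
contact_force: [0.1, -0.7, -1.1]
gripper_width: 0.355
```

Lower 1 mm more, release, lift and withdraw.

>>> drive_tool --slide '[[0, 0, -1], [0, 0, -1], [0, 0, -1], [0, 0, -1], [0, 0, -1], [0, 0, 20], [0, 0, 60], [0, 0, 100], [0, 0, 145], [0, 0, 160]]' --turn '[[0, 0, 0], [0, 0, 0], [0, 0, 0], [0, 0, 0], [0, 0, 0], [0, 0, 0], [0, 0, 0], [0, 0, 0], [0, 0, 0], [0, 0, 0]]' --gripper '[0, 0.45, 0.65, 0.7, 0.7, 0.7, 0.7, 0.7, 0.7, 0.7]'

```text
t: 46.75
eef_pos: [0.4909, -0.2278, 0.2004]
tool_rot: [0.71, 0.015, 0.704, -0.016]
contact_force: [0.6, -0.2, -0.3]
gripper_width: 0.703
```

>>> drive_tool --slide '[[0, 40, 0], [0, 85, 0], [10, 130, 0], [20, 175, 0], [30, 220, 0], [30, 265, 0], [30, 310, 0], [30, 355, 0], [30, 400, 0], [30, 400, 0]]' --turn '[[0, 0, 0], [0, 0, 0], [0, 0, 0], [0, 0, 0], [0, 0, 0], [0, 0, 0], [0, 0, 0], [0, 0, 0], [0, 0, 0], [0, 0, 0]]' --gripper '[0.7, 0.7, 0.7, 0.7, 0.7, 0.7, 0.7, 0.7, 0.7, 0.7]'

```text
t: 47.75
eef_pos: [0.5197, 0.1802, 0.1994]
tool_rot: [0.71, 0.012, 0.704, -0.012]
contact_force: [0.1, 0.4, 0.4]
gripper_width: 0.698
```

```bash
python3 look.py u1 335 130 425 240 6 330 220 480 300 5; python3 chk.py 1 2 3;python3 - <<'E'
from h import *
S=Cam("side",1);cv2.imwrite("pics/u1S.png",S.im8)
T=Cam("top",1);cv2.imwrite("pics/u1T.png",T.im8)
E
```

```text
t 47.75 tcp [0.5197 0.1802 0.1994] yaw_z -1.88 tilt 0.42 F [0.1 0.4 0.4] g 0.698 q [-0.95  0.34  0.62  1.93 -0.24  0.94 -0.24]
1 T off mm [-0.5 -2.1] res 0.00187 60 plug r 0.0233 ang-87.5: -8.9
1 S off mm [ 3.2 -0.3] res 0.00227 19 plug r 0.0243 ang-87.5: -23.3
2 T off mm [-1.2 -1.9] res 0.00179 60 plug r 0.0245 ang-87.5: -5.5
2 S off mm [ 1.5 -0.6] res 0.00196 36 plug r 0.0283 ang-87.5: -13.9
3 T off mm [ 1.2 -0.8] res 0.00207 33 plug r 0.0 ang-87.5: -87.5
3 S off mm [-6.5 -4.1] res 0.00279 19 plug r 0.0183 ang-87.5: -28.3
```

View pics/u1_s.png

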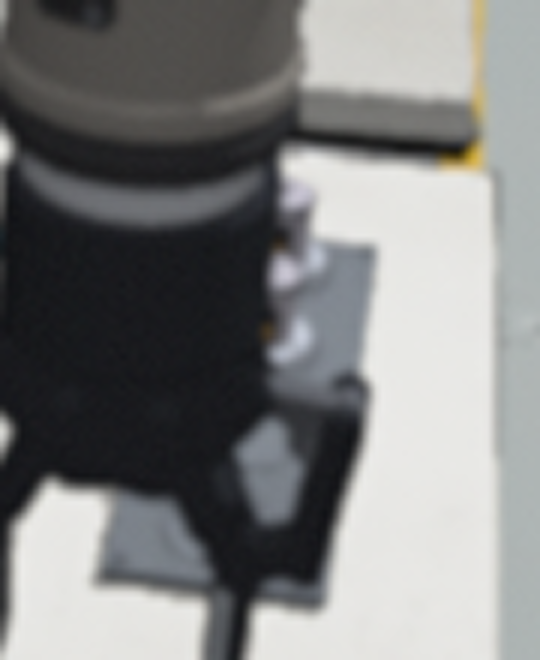

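View pics/u1_t.png

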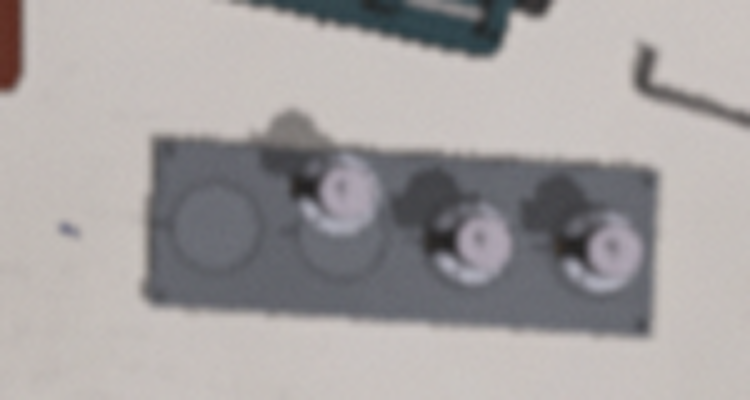

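View pics/u1S.png

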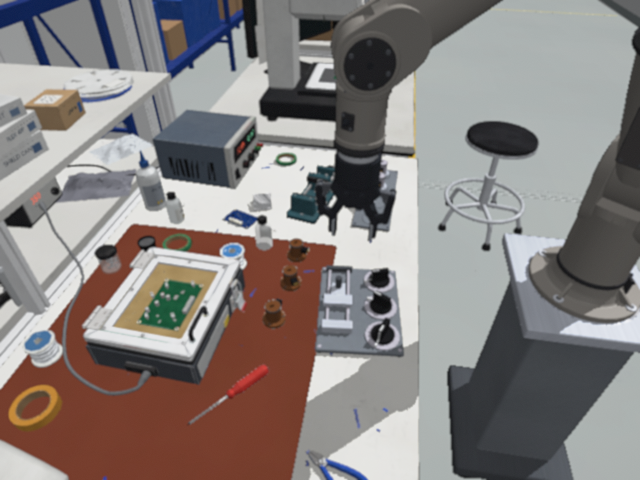

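View pics/u1T.png

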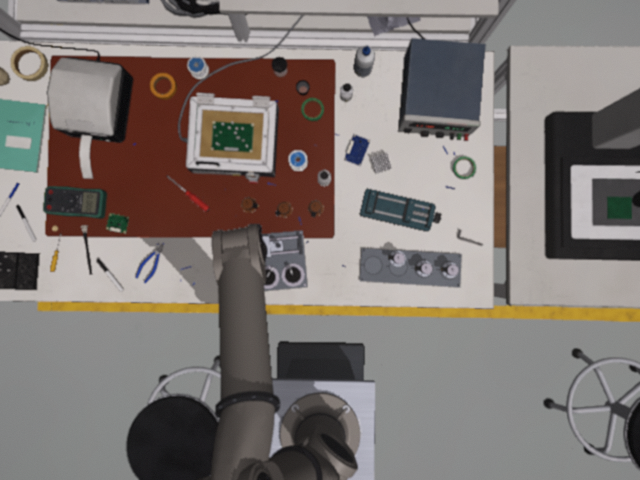

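>>> drive_tool --slide '[[30, 0, 0], [60, 0, 0], [90, -20, 0], [110, -40, 0], [110, -40, 0], [110, -40, 0]]' --turn '[[0, 0, 0], [0, 0, 0], [0, 0, 0], [0, 0, 0], [0, 0, 0], [0, 0, 0]]' --gripper '[0.65, 0.65, 0.65, 0.65, 0.65, 0.65]'

```text
t: 48.95
eef_pos: [0.6309, 0.131, 0.2001]
tool_rot: [0.71, 0.016, 0.704, -0.017]
contact_force: [-0.3, -0.1, 0.7]
gripper_width: 0.651
```

```bash
python3 look.py w1 335 130 425 240 6 330 220 480 300 5
python3 - <<'E'
from h import *
S=Cam("side",4);T=Cam("top",4)
for z in(.048,.052,.056):
    c=T.plane([(330+345/5-.4,220+190/5-.4)],z)[0,:2];c0=c
    for i in range(3): a=ringfit(T,c,z,.010,.022,-1,60,.016); c=a[0][:2]
    b=ringfit(S,c,z,.010,.022,-1,60,.016);b=ringfit(S,b[0],z,.010,.022,-1,60,.016)
    print(z,c0.round(4),a[0].round(4),a[1],a[2],b[0].round(4),b[1],b[2])
for n,cam,cc in(('T',T,a[0]),('S',S,b[0])):
    r=dark(cam,(cc[0]+.004,cc[1]+.024),.036,6,75);X=cam.plane([r[0]],.036)[0,:2]-cc;print(n,r,np.hypot(*X),np.degrees(np.arctan2(X[1],X[0])))
E
```

```text
t 48.95 tcp [0.6309 0.131  0.2001] yaw_z -2.64 tilt 0.46 F [-0.3 -0.1  0.7] g 0.651 q [-0.74  0.51  0.61  1.7  -0.33  1.03 -0.06]
0.048 [ 0.516  -0.2217] [ 0.5157 -0.2257] 0.0018421960327913533 56 [ 0.5121 -0.2265] 0.0011148409499343868 60
0.052 [ 0.5159 -0.2212] [ 0.5158 -0.2252] 0.0018318632593141845 57 [ 0.5118 -0.2205] 0.0011494085384939551 60
0.056 [ 0.5158 -0.2206] [ 0.5157 -0.2245] 0.0018236753901716464 57 [ 0.5117 -0.215 ] 0.0009826896050001966 60
T (array([389.8490099 , 256.05033003]), 45) 0.02705473257853012 80.27865918613915
S (array([365.45459082, 197.18363273]), 27) 0.01148115238713957 76.83045677277588
```

View pics/w1_s.png

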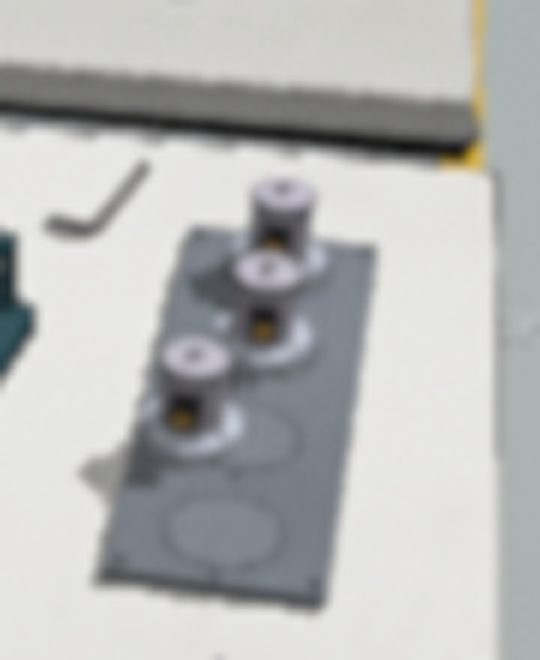

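View pics/w1_t.png

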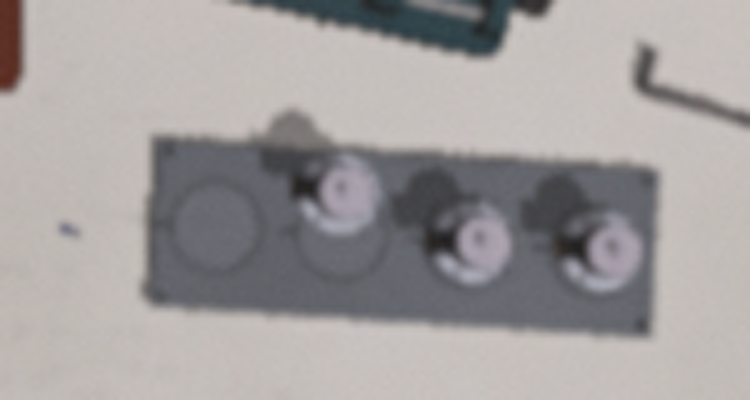

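```bash
python3 - <<'E'
from h import *
S=Cam("side",2)
def orange(c):
    p=S.proj([[c[0],c[1]+.03,.036]])[0].round().astype(int);x0,y0=p;h=5
    im=S.img[y0-h:y0+h+1,x0-h:x0+h+1];w=np.clip(im[:,:,2]-im[:,:,0]-15,0,None);yy,xx=np.mgrid[y0-h:y0+h+1,x0-h:x0+h+1]
    return np.array([(w*xx).sum(),(w*yy).sum()])/w.sum()
for n,c in((3,(.5118,-.2205)),(2,(.4849,-.3007)),(1,(.4825,-.3760))):
    c=np.array(c)
    for i in range(2):
        c=ringfit(S,c,.052,.010,.022,-1,60,.016)[0]
    q=orange(c);top=S.proj([[c[0],c[1],.052]])[0]
    print(n,c.round(4),q.round(2),{a:(S.proj([[c[0]+.03*np.cos(np.radians(a)),c[1]+.03*np.sin(np.radians(a)),.036]])[0]).round(1).tolist() for a in(78,88,98)})
E
python3 tg.py -2.5 .5138 -.2245 .0358
```

```text
3 [ 0.5119 -0.2203] [364.89 199.48] {78: [363.6, 199.7], 88: [365.5, 200.0], 98: [367.5, 200.2]}
2 [ 0.4848 -0.3004] [378.38 184.62] {78: [375.7, 184.7], 88: [377.5, 185.0], 98: [379.4, 185.1]}
1 [ 0.4823 -0.3765] [380.1  170.15] {78: [378.3, 171.0], 88: [380.0, 171.3], 98: [381.8, 171.4]}
turn [0.002 0.008 0.001] slide mm [-117.1 -356.4 -164.7] t 49.55 q [-0.74  0.51  0.61  1.7  -0.33  1.03 -0.06]
```

>>> drive_tool --slide '[[-12, -40, 0], [-25, -80, 0], [-38, -120, 0], [-50, -160, 0], [-63, -200, 0], [-76, -240, 0], [-90, -280, 0], [-104, -320, 0], [-117, -355, 0], [-117, -355, 0]]' --turn '[[0, 0, 0], [0, 0, 0], [0, 0, 0], [0.002, 0.008, 0], [0.002, 0.008, 0], [0.002, 0.008, 0], [0.002, 0.008, 0], [0.002, 0.008, 0], [0.002, 0.008, 0], [0.002, 0.008, 0]]' --gripper '[0.65, 0.65, 0.65, 0.65, 0.65, 0.65, 0.65, 0.65, 0.65, 0.65]'

```text
t: 50.55
eef_pos: [0.5109, -0.2294, 0.2012]
tool_rot: [0.707, 0.018, 0.707, -0.02]
contact_force: [0.0, -0.8, 0.1]
gripper_width: 0.649
```

>>> drive_tool --slide '[[0, 0, -40], [0, 0, -80], [0, 0, -100], [0, 0, -100]]' --turn '[[0, 0, 0], [0, 0, 0], [0, 0, 0], [0, 0, 0]]' --gripper '[0.65, 0.65, 0.65, 0.65]'

```text
t: 50.95
eef_pos: [0.5091, -0.228, 0.0986]
tool_rot: [0.705, 0.018, 0.709, -0.019]
contact_force: [-0.2, -0.1, 0.5]
gripper_width: 0.653
```

```bash
python3 tg.py -2.5 .5138 -.2245 .0358;  python3 look.py x1 335 130 425 240 6
```

```text
turn [ 0.001 -0.005  0.009] slide mm [  4.7   3.5 -62.8] t 50.95 q [-0.15  0.52  0.6   1.98 -0.41  0.77  0.64]
t 50.95 tcp [ 0.5091 -0.228   0.0986] yaw_z -3.04 tilt 0.28 F [-0.2 -0.1  0.5] g 0.653 q [-0.15  0.52  0.6   1.98 -0.41  0.77  0.64]
```

View pics/x1_s.png

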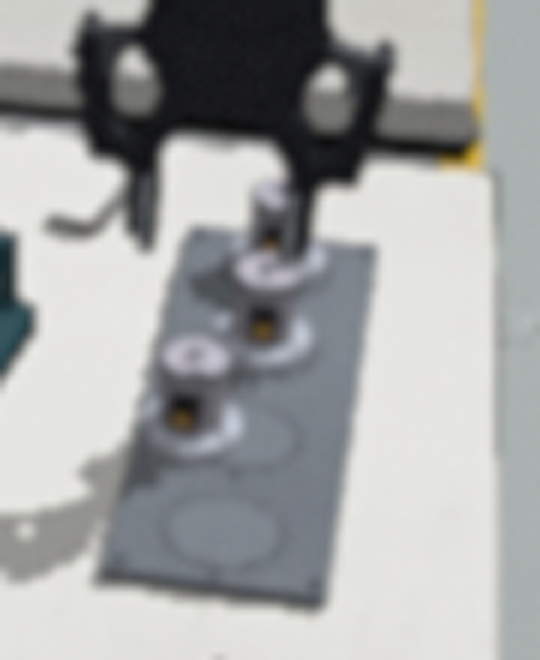

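>>> drive_tool --slide '[[5, 4, 0], [5, 4, -20], [5, 4, -40], [5, 4, -55], [5, 4, -62], [5, 4, -62], [5, 4, -62], [5, 4, -62], [5, 4, -62], [5, 4, -62]]' --turn '[[0, -0.005, 0.009], [0, -0.005, 0.009], [0, -0.005, 0.009], [0, -0.005, 0.009], [0, -0.005, 0.009], [0, -0.005, 0.009], [0, -0.005, 0.009], [0, -0.005, 0.009], [0, -0.005, 0.009], [0, -0.005, 0.009]]' --gripper '[0.65, 0.65, 0.65, 0.65, 0.65, 0.0, 0.0, 0.0, 0.0, 0.0]' --squeeze 40

```text
t: 52.05
eef_pos: [0.5169, -0.2258, 0.0405]
tool_rot: [0.709, 0.015, 0.704, -0.017]
contact_force: [0.1, -0.3, 4.9]
gripper_width: 0.349
```

```bash
python3 tg.py -2.5 .4887 -.2265 .0358;  python3 look.py x2 335 130 425 240 6
```

```text
turn [0.003 0.007 0.001] slide mm [-28.2  -0.7  -4.7] t 52.05 q [-0.1   0.61  0.53  2.   -0.49  0.65  0.7 ]
t 52.05 tcp [ 0.5169 -0.2258  0.0405] yaw_z -2.55 tilt 0.45 F [ 0.1 -0.3  4.9] g 0.349 q [-0.1   0.61  0.53  2.   -0.49  0.65  0.7 ]
```

View pics/x2_s.png

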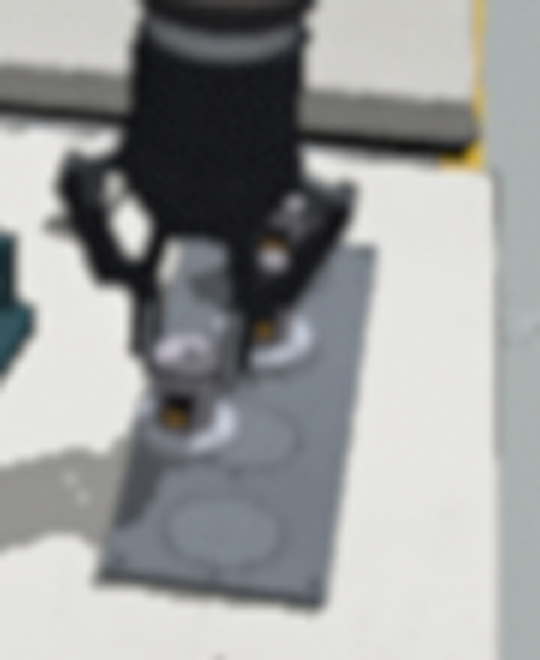

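>>> drive_tool --slide '[[0, 0, 12], [-14, -1, 15], [-27, -1, 15], [-27.5, -1, 15], [-27.5, -1, 15], [-27.5, -1, 8], [-27.5, -1, 3], [-27.5, -1, 1], [-27.5, -1, 0], [-27.5, -1, 0]]' --turn '[[0, 0, 0], [0.003, 0.007, 0], [0.003, 0.007, 0.02], [0.003, 0.007, 0.02], [0.003, 0.007, 0.02], [0.003, 0.007, 0.02], [0.003, 0.007, 0.02], [0.003, 0.007, 0.02], [0.003, 0.007, 0.02], [0.003, 0.007, 0.02]]' --gripper '[0, 0, 0, 0, 0, 0, 0, 0, 0, 0]'

```text
t: 53.15
eef_pos: [0.4891, -0.2264, 0.0405]
tool_rot: [0.707, 0.009, 0.707, -0.008]
contact_force: [-2.7, 1.8, 5.7]
gripper_width: 0.35
```

>>> drive_tool --slide '[[0, 0, 0], [0, 0, 0], [0, 0, 0], [0, 0, 15], [0, 0, 55], [0, 0, 100], [0, 0, 145], [0, 0, 160], [12, 35, 160], [25, 80, 160]]' --turn '[[0, 0, 0], [0, 0, 0], [0, 0, 0], [0, 0, 0], [0, 0, 0], [0, 0, 0], [0, 0, 0], [0, 0, 0], [0, 0, 0], [0, 0, 0]]' --gripper '[0.45, 0.65, 0.7, 0.7, 0.7, 0.7, 0.7, 0.7, 0.7, 0.7]'

```text
t: 54.15
eef_pos: [0.5144, -0.1482, 0.2028]
tool_rot: [0.708, 0.011, 0.706, -0.011]
contact_force: [0.9, 0.2, -0.3]
gripper_width: 0.698
```

>>> drive_tool --slide '[[12, 35, 0], [25, 80, 0], [40, 120, 0], [55, 160, 0], [70, 200, 0], [90, 240, 0], [115, 275, 0], [115, 275, 0], [115, 275, 0]]' --turn '[[0, 0, 0], [0, 0, 0], [0, 0, 0], [0, 0, 0], [0, 0, 0], [0, 0, 0], [0, 0, 0], [0, 0, 0], [0, 0, 0]]' --gripper '[0.7, 0.7, 0.7, 0.7, 0.7, 0.7, 0.7, 0.7, 0.7]'

```text
t: 55.05
eef_pos: [0.6295, 0.1275, 0.2033]
tool_rot: [0.708, 0.01, 0.706, -0.01]
contact_force: [-0.3, -1.5, 0.3]
gripper_width: 0.698
```

```bash
python3 look.py y1 335 130 425 240 6 330 220 480 300 5; python3 chk.py 1 2 3
python3 - <<'E'
from h import *
S=Cam("side",1);cv2.imwrite("pics/y1S.png",S.im8)
T=Cam("top",1);T.crop("pics/y1D.png",225,230,312,296,9)
def orange(c):
    p=S.proj([[c[0],c[1]+.03,.036]])[0].round().astype(int);x0,y0=p;h=5
    im=S.img[y0-h:y0+h+1,x0-h:x0+h+1];w=np.clip(im[:,:,2]-im[:,:,0]-15,0,None);yy,xx=np.mgrid[y0-h:y0+h+1,x0-h:x0+h+1]
    return np.array([(w*xx).sum(),(w*yy).sum()])/w.sum()
for n,c in((3,(.488,-.225)),(2,(.4849,-.3007)),(1,(.4825,-.3760))):
    c=np.array(c)
    for i in range(2): c=ringfit(S,c,.052,.010,.022,-1,60,.016)[0]
    q=orange(c);print(n,c.round(4),q.round(2),{a:(S.proj([[c[0]+.03*np.cos(np.radians(a)),c[1]+.03*np.sin(np.radians(a)),.036]])[0]).round(1).tolist() for a in(78,88,98)})
E
```

```text
t 55.05 tcp [0.6295 0.1275 0.2033] yaw_z -1.63 tilt 0.17 F [-0.3 -1.5  0.3] g 0.698 q [-0.73  0.5   0.6   1.7  -0.32  1.04 -0.05]
1 T off mm [-0.5 -2. ] res 0.00188 60 plug r 0.0237 ang-87.5: -9.6
1 S off mm [ 0.8 -1.4] res 0.00244 26 plug r 0.015 ang-87.5: 2.0
2 T off mm [-1.1 -1.9] res 0.00181 60 plug r 0.0249 ang-87.5: -5.9
2 S off mm [0.5 0.2] res 0.00129 60 plug r 0.0151 ang-87.5: 3.6
3 T off mm [ 1.6 -0.5] res 0.00191 60 plug r 0.0271 ang-87.5: -3.8
3 S off mm [0.5 3. ] res 0.00098 60 plug r 0.0168 ang-87.5: -0.5
3 [ 0.488  -0.2218] [374.26 200.12] {78: [372.5, 200.3], 88: [374.4, 200.6], 98: [376.4, 200.8]}
2 [ 0.4847 -0.3005] [378.4  184.41] {78: [375.7, 184.7], 88: [377.5, 185.0], 98: [379.4, 185.1]}
1 [ 0.4823 -0.3769] [380.13 170.15] {78: [378.3, 170.9], 88: [380.0, 171.2], 98: [381.8, 171.3]}
```

View pics/y1_s.png

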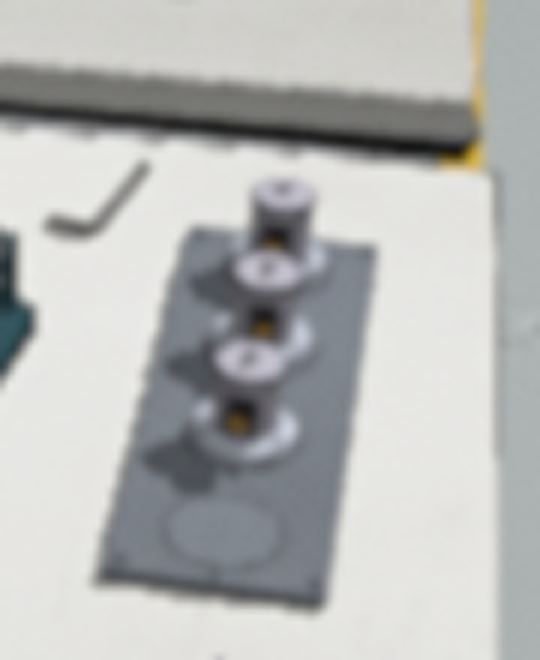

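View pics/y1_t.png

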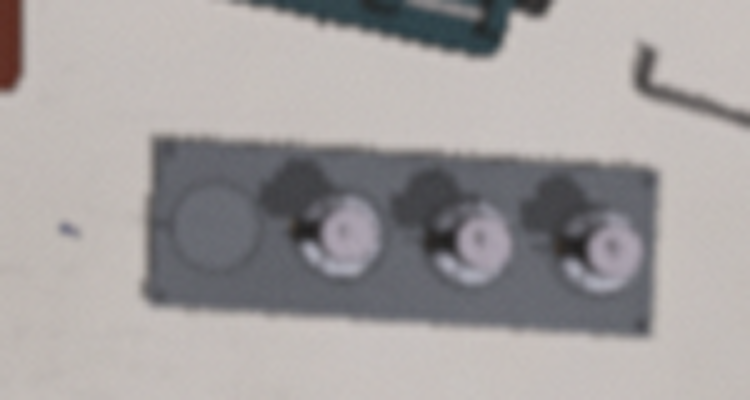

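View pics/y1S.png

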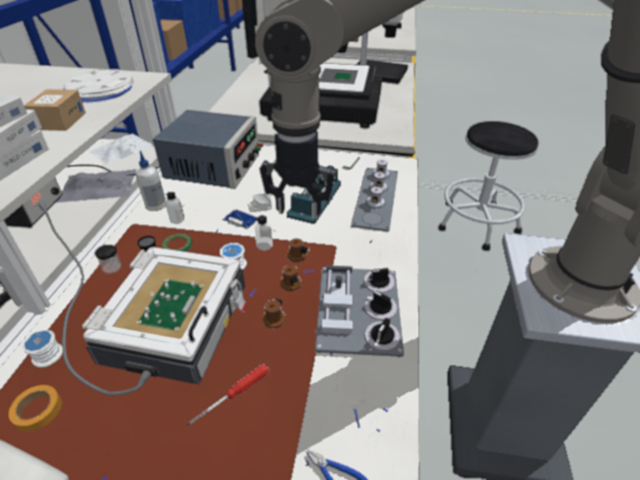

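```bash
python3 look.py y2 315 258 410 358 6 225 230 312 296 9;python3 - <<'E'
from h import *
S=Cam("side",2)
c=dark(S,(.5454,.1329),.05,7,80);print(c)
E
```

```text
t 55.65 tcp [0.6294 0.1267 0.2028] yaw_z -1.75 tilt 0.15 F [-0.2  0.1  0.2] g 0.701 q [-0.72  0.5   0.6   1.7  -0.32  1.03 -0.05]
(array([338.10268817, 282.77096774]), 37)
```

View pics/y2_s.png

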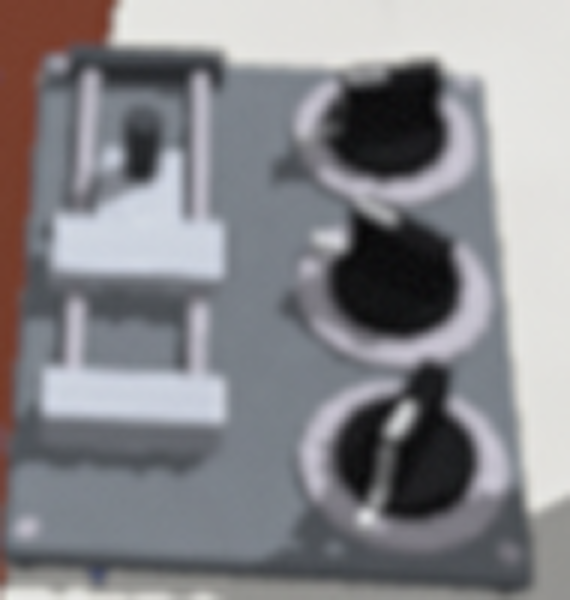

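View pics/y2_t.png

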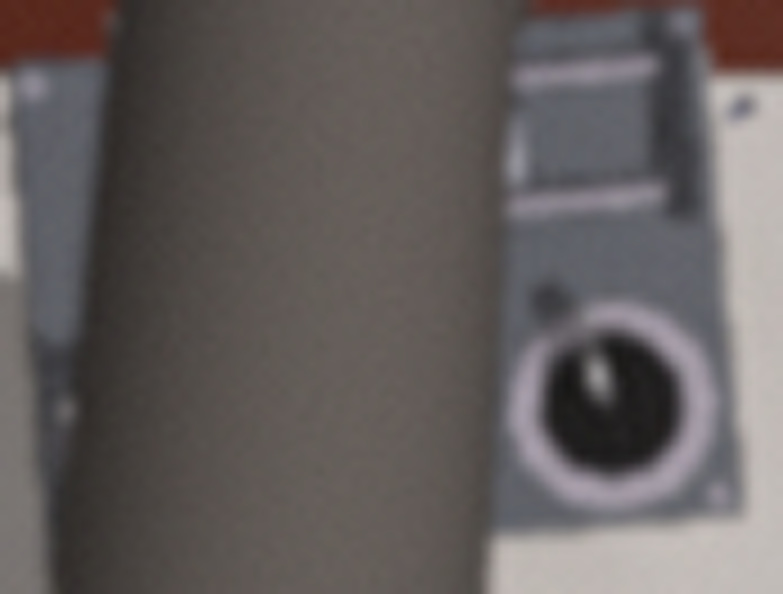

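```bash
python3 -c "
from station import bot
print(bot.hand_in(), bot.get_obs()['t'])"
```

```text
the job is handed in; nothing more can be done
the job is handed in; nothing more can be done
```

I completed every step of the task and handed it in at about 56 s of the 210 s allowed. The hand-in gives no verdict, so the figures below are my own last camera checks.

- **Dials:** I gripped each bar and turned it to 68° (left), -28° (middle) and 19° (right) in the world frame. The pip angles I measured were about 68°, -28° and 18°. I estimate each pointer is within 4° of its pip, and the last side view shows them unchanged. The arm hid the left and middle dials in the final top view.
- **Jaw:** I opened it about 29 mm, lifted out enc_a, then pushed the jaw back until it resisted with about 10 N. The post's last pixel position matches the one from before I opened it, so it is shut.
- **Encoders:** There were three on the scene: enc_a and two loose ones on the bench. The three brown look-alikes were left alone. They now stand in bays 1 to 3. The bay 3 encoder was found about 27 mm out of its bay after I released it, still upright. I took this for the random knock, then gripped it again and re-centred it.
- **Final placement:** The measured offsets from the bay centres are about 3 mm at most.

| Bay | Connector angle from side-camera plug marks | Off the bay line (87.5°) |
|---|---|---|
| 1 | about 88.5° | 1° |
| 2 | about 93° | 5° |
| 3 | about 87° | under 1° |

- **Flux bottle:** It was upright in the last side view. The arm was parked clear of everything.

**Where the checks disagreed:**
- The two cameras differ by 2 to 4 mm, which is about their calibration error.
- The top camera's connector angles read 4 to 10° low. I put this down to shadow, because in the enlarged top pictures the connectors lie along the bay lines. The limit is about 11.5°.

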